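# Build up the soldering platform and park it under the fume hood

## Robot

A 6-joint arm with a two-finger parallel gripper is mounted at the origin on the work surface. World frame = base frame: x ahead of the robot, y to its left, z up, the work surface at z = 0. Lengths are in m, angles in rad, forces in N, time in s.
With the tool pointing down it reaches from about 0.35 to 0.85 m from the base axis. Payload 8.1 kg.
Tool frame: the origin (TCP) lies between the finger pads; the fingertips stand 25 mm ahead of it and the grasp point (between the pads) lies 6 mm ahead of it; z points along the fingers, y is the line along which they close (so a half turn about z gives the same grasp; the last joint's range is limited). The gripper opens to 93 mm and grips with 3 to 60 N. Pads are 15 mm wide; open, the fingers measure 128 mm over their backs; the gripper's body (75 mm by 188 mm) begins 65 mm behind the grasp point.
Start: joints at [1.216, 0.13, 1.488, -0, 1.523, -0.085], TCP at [0.16, 0.578, 0.244] pointing down, gripper open.
Joint ranges: [-2.96, 2.96], [-0.89, 2.26], [0.02, 2.5], [-1.34, 4.48], [0, 2.73], [-2.66, 2.66]. Speed limits (rad/s): [2.39, 2.39, 2.79, 3.14, 3.14, 3.14].

## Interface

Orientations are given as a rotation vector (axis times angle).
In Python, from plant import robot gives the robot as it stands.
- The arm moves only by the tool arm_command, never from a script. Its argument "increments" is text: rows parted by semicolons, each of 5 numbers parted by spaces: the closure, from 0 (fully open) to 1 (shut), then the shift along the tool's x, y, z in mm, then the turn about the tool's z in rad. A call has 1 to 5 rows; each row is the pose to reach, as a shift and turn from the pose commanded when the call began, along the tool's axes at that moment; what a row does not reach only later rows make up. A row lasts 1/10 s, in which the tool goes at most 50 mm and 8.59 degrees, less where a joint would pass 70% of its speed; a pose out of reach is approached as far as the arm can. A call with a gripper value outside its range is refused whole. The fingers move at their own pace and stop on an object; "grip_force" is the grip in N (left out, the last holds). Time passes only in rows, so rows that repeat a pose let the fingers close. It gives the time, the measured TCP pose, the force, the opening and the grip force at its end, in the units of the state.
- robot.read_state(): the state, without advancing time (a new reading comes with each control period).
- robot.read_camera(name): name is "side" or "top"; returns the picture (420x560x3 uint8, blue, green, red); there is no depth.
- robot.camera_model(name): a dict with "fx", "fy", "cx", "cy" (pixels), "eye" and "rotation" of the camera in the world. Camera axes: x right, y down, z forward; pixel columns grow to the right and rows downward; lengths in m; the calibration is good to about 2 mm. A picture is of the moment at which its call begins. camera_model takes no time and is no camera call.
- robot.close_job(): hands the job in; it is judged then, once.
The state is a dict: "t": time; "q": joint angles; "dq": joint speeds; "joint_torque": joint torques, N m; "tool_pos": TCP position; "orientation": TCP orientation; "force": force on the tool from outside, world axes, zero at the start; "wrist_torque": the same for the moment, N m; "opening": finger opening in m; "gripper_force": force on a finger pad.
Only numpy, scipy, OpenCV 4.12 (cv2) and the standard library are available. Lean on these libraries where they do the work, as an engineer would, in place of code of your own. Each camera call takes 0.05 s, during which the arm holds its last target. There are 200 camera calls.

## Task

Turn the soldering turntable by its upright wooden knob back to its loading stop (the outlined rectangle farthest from the hood), then stack every off-white soldering board that is on the bench into one square pile on the outlined rectangle, long sides along the outline's long sides, and lay the black charcoal block on top, centred and lined up with the boards. Then turn the table a third of a turn clockwise by the knob, all the way to its other stop, so that the tidy pile stands under the fume hood, and let go. Leave the small steel bench block and the flux jar where they are.

Things in the scene. Friction and masses are not known exactly. Their poses are not given: they have to be found in the camera images.
- board1: a plain off-white rectangular soldering board, 90 x 58 x 14 mm; origin at its centre, x along its 90 mm length, y along its 58 mm width, z up through its thickness; 3 to 5 such boards are on the bench
- board2: a plain off-white rectangular soldering board, 90 x 58 x 14 mm; origin at its centre, x along its 90 mm length, y along its 58 mm width, z up through its thickness; 3 to 5 such boards are on the bench
- board3: a plain off-white rectangular soldering board, 90 x 58 x 14 mm; origin at its centre, x along its 90 mm length, y along its 58 mm width, z up through its thickness; 3 to 5 such boards are on the bench
- board4: a plain off-white rectangular soldering board, 90 x 58 x 14 mm; origin at its centre, x along its 90 mm length, y along its 58 mm width, z up through its thickness; 3 to 5 such boards are on the bench
- board5: a plain off-white rectangular soldering board, 90 x 58 x 14 mm; origin at its centre, x along its 90 mm length, y along its 58 mm width, z up through its thickness; 3 to 5 such boards are on the bench
- block: the black charcoal block, 70 x 45 x 26 mm (thicker, shorter and narrower than the boards), with a faint round mark on one face; either face may be up; origin at its centre, x along its 70 mm length, z up
- turntable (a joint): angle of the turntable in rad: 0 at the loading stop, 2.094 (120 degrees) at the hood stop; grows as it turns clockwise seen from above. Stiff enough to stay where it is left
- spot (a point): centre of the outlined rectangle (92 x 60 mm, flush, on the turntable's top face, 45 mm above the bench and 85 mm from the turntable's axis); turns with the table; x along the outline's long side, y radially outward, z up
- knob (a point): middle of the upper half of the upright wooden knob on the turntable: a round post of 18 mm diameter and 55 mm height standing on the disc, 130 mm from the axis; this point is on the post's axis, 40 mm above the disc and 15 mm below the post's top; turns with the table
- stand: the fixed stand of the turntable with its fume hood; origin on the bench under the turntable's axis, z up, y towards the hood. The disc has 150 mm radius, top 45 mm above the bench. In this frame, at the loading stop the spot lies at (-74, -42) mm and the knob at (113, -65) mm; at the hood stop at (0, 85) and (-113, -65) mm
- hood (a point): centre of the underside of the hood's clear flat roof, 167 mm above the bench; axes as the stand's. The roof is 160 mm long in x and 122 mm deep in y (56 to 178 mm from the axis), carried by an upright grey wall along its far +y side only; open to the disc and at both ends
- anvil: bystander: steel bench block, 60 x 60 x 20 mm, origin at the centre of its underside
- jar: bystander: amber glass flux jar with a white cap, 54 mm diameter, 75 mm tall, origin at the centre of its underside
There are look-alikes about, which are no part of the job. Leave any orange look-alike of the board2 alone. Leave any pink look-alike of the board1 alone.

How it is judged:
On the way, in this order (a step that is already met when the one before it is completed fails the run):
1. the turntable is turned to its loading stop (value of joint turntable below 0.08 rad), for 0.2 s.
2. all boards stand in a square pile on the outline, table at the loading stop (value of joint turntable below 0.08 rad and horizontal distance between each of board1, board2, board3, board4, board5 and spot below 0.008 m and angle between the x axis of each of board1, board2, board3, board4, board5 and the x axis of spot, either way round below 0.09 rad and angle between the z axis of each of board1, board2, board3, board4, board5 and the z axis of spot, either way round below 0.08 rad and height (world z) of each of board1, board2, board3, board4, board5 above 0.045 m and linear speed of each of board1, board2, board3, board4, board5 below 0.02 m/s and contact force between the fingers and board1 below 0.1 N and contact force between the fingers and board2 below 0.1 N and contact force between the fingers and board3 below 0.1 N and contact force between the fingers and board4 below 0.1 N and contact force between the fingers and board5 below 0.1 N), for 0.2 s.
3. the charcoal block lies square on the pile, table at the loading stop (all of step 2 and horizontal distance between block and spot below 0.008 m and angle between the x axis of block and the x axis of spot, either way round below 0.09 rad and angle between the z axis of block and the z axis of spot, either way round below 0.08 rad and height (world z) of block above 0.045 m and linear speed of block below 0.02 m/s and ((angle between block's own z axis and vertical below 1.5 rad and z of each of board1, board2, board3, board4, board5 in the frame of block below -0.005 m) or (angle between block's own z axis and vertical above 1.64 rad and z of each of board1, board2, board3, board4, board5 in the frame of block above 0.005 m)) and contact force between the fingers and block below 0.1 N), for 0.2 s.
At the end, for the whole second after the job is handed in: every board present lies flat within 8 mm and 5 degrees of the outline, in one pile, the charcoal block on top within the same tolerances, all released and at rest, and the turntable within 3.5 degrees of its hood stop (horizontal distance between each of board1, board2, board3, board4, board5, block and spot below 0.008 m and angle between the x axis of each of board1, board2, board3, board4, board5, block and the x axis of spot, either way round below 0.09 rad and angle between the z axis of each of board1, board2, board3, board4, board5, block and the z axis of spot, either way round below 0.08 rad and height (world z) of each of board1, board2, board3, board4, board5, block above 0.045 m and linear speed of each of board1, board2, board3, board4, board5, block below 0.02 m/s and ((angle between block's own z axis and vertical below 1.5 rad and z of each of board1, board2, board3, board4, board5 in the frame of block below -0.005 m) or (angle between block's own z axis and vertical above 1.64 rad and z of each of board1, board2, board3, board4, board5 in the frame of block above 0.005 m)) and contact force between the fingers and board1 below 0.1 N and contact force between the fingers and board2 below 0.1 N and contact force between the fingers and board3 below 0.1 N and contact force between the fingers and board4 below 0.1 N and contact force between the fingers and board5 below 0.1 N and contact force between the fingers and block below 0.1 N and value of joint turntable above 2.03 rad); the robot touches nothing.
It fails at once if the flux jar is knocked over (angle between jar's own z axis and vertical above 0.5 rad).
It fails at once if the steel bench block or the flux jar is pushed more than 50 mm from its place (distance of any of anvil, jar from where it was at the start of the episode above 0.05 m).
Of board1, board2, board3, board4, board5 only 3 to 5 are there at a start; the rules pass over those that are not, and their reading is None.
At some moment in a run one of board1, board2, board3, board4, board5 may be knocked a few centimetres aside while the robot is not near it.
Once in a run the grip may slacken for a moment while it holds something.
It also fails if it takes over 210 s, if anything falls off the work surface, if the arm or the gripper's body presses on something with over 40 N, if the wrist force passes 120 N, or if a joint passes its speed limit or range.

## Working session

There is one attempt and no reset: what is moved stays moved. The work goes in short steps, Python scripts to look and compute and a tool call to move; the robot and the scene stay as the last step left them, time stands still between calls to the robot, and variables do not carry over. Pictures are saved under pics/ and viewed, at most 14 in all, crops included, and the job is handed in when it is done.

Besides the shell and the picture viewer there is one more tool, called after "Request:" as name(argument=value, ...), one argument or row to a line, values as JSON. arm_command: Moves the arm, as the interface text tells. Its arguments: {"type":"object","properties":{"increments":{"type":"string"},"grip_force":{"type":"number"}},"required":["increments"]}

```bash
mkdir -p pics; ls
python3 - <<'E'
from plant import robot
import cv2
for n in("top","side"):
    cv2.imwrite(f"pics/{n}0.png",robot.read_camera(n)); print(n,robot.camera_model(n))
s=robot.read_state();print(s)
E
```

```text
pics
top {'fx': 517.3774775645674, 'fy': 517.3774775645674, 'cx': 278.13135702291163, 'cy': 208.28560837035087, 'eye': array([ 0.27353945, -0.05703902,  1.67243741]), 'rotation': array([-2.11575759,  2.15518106, -0.16700163])}
side {'fx': 527.2061159842077, 'fy': 527.2061159842077, 'cx': 284.9128442648259, 'cy': 215.20347045932985, 'eye': array([ 0.00207347, -1.26449984,  1.0427723 ]), 'rotation': array([-2.14553988,  0.45130424, -0.24402062])}
{'t': 0.1, 'q': array([ 1.21559975e+00,  1.31081708e-01,  1.48915605e+00, -2.24024144e-06,
        1.52299927e+00, -8.53622752e-02]), 'dq': array([-0.00051512,  0.00030882, -0.0038782 , -0.00101196, -0.00175064,
        0.00067409]), 'joint_torque': array([ 9.58988712e-04, -5.61341107e+01, -4.93097126e+01,  7.69803068e-02,
        2.92251573e-02, -1.10582214e-04]), 'tool_pos': array([0.15973774, 0.57786215, 0.24270253]), 'orientation': array([-4.22521686e-01, -3.11268851e+00,  2.52103938e-03]), 'force': array([-0.92646215,  0.0906809 , -0.50786434]), 'wrist_torque': array([0.00167038, 0.00397622, 0.00207681]), 'gripper_force': 0.0, 'opening': 0.09277097789197734}
```

View pics/top0.png

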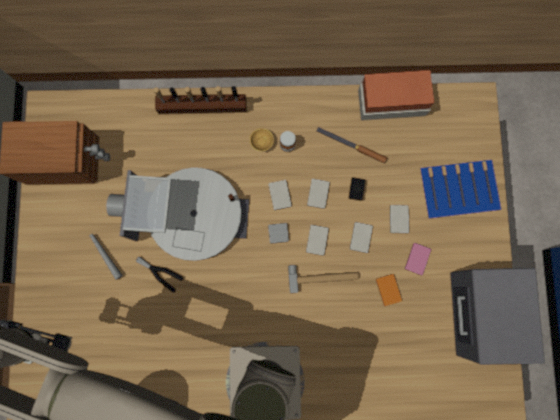

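View pics/side0.png

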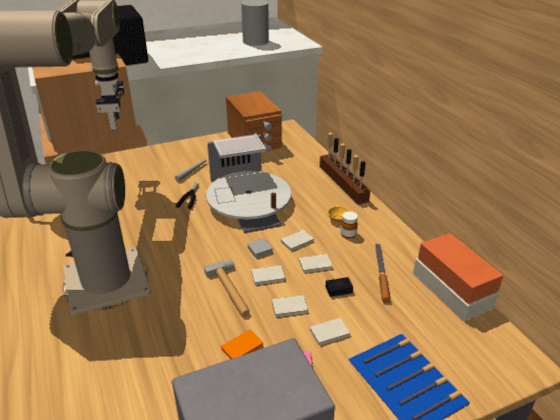

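The top view shows five off-white boards at (279,194), (318,193), (317,240), (361,237) and (399,219). The black block is at (357,188), the anvil at (278,233) and the jar at (288,142). The orange (389,290) and pink (418,258) look-alikes are wrong by colour. The disc is centred near (194,213), with the knob at (232,197) and the outline at (188,240), so the table is about 0.5 rad off its loading stop. I'll confirm this in an enlarged crop and measure.

```bash
cat > h.py <<'E'
import numpy as np, cv2
from plant import robot
from scipy.spatial.transform import Rotation as R
def ray(n,uv,z):
    c=robot.camera_model(n); uv=np.atleast_2d(np.asarray(uv,float))
    d=np.c_[(uv[:,0]-c["cx"])/c["fx"],(uv[:,1]-c["cy"])/c["fy"],np.ones(len(uv))]
    M=R.from_rotvec(c["rotation"]).as_matrix(); d=d@M.T; e=c["eye"]
    return e+d*((z-e[2])/d[:,2])[:,None]
def proj(n,p):
    c=robot.camera_model(n); M=R.from_rotvec(c["rotation"]).as_matrix()
    q=(np.atleast_2d(p)-c["eye"])@M
    return np.c_[q[:,0]/q[:,2]*c["fx"]+c["cx"],q[:,1]/q[:,2]*c["fy"]+c["cy"]]
def blobs(mask,z,amin,amax,n="top"):
    """contour -> world plane z -> (centre px, xy, long-side angle, sizes mm)"""
    out=[]
    for c in cv2.findContours(mask.astype(np.uint8),cv2.RETR_EXTERNAL,cv2.CHAIN_APPROX_NONE)[0]:
        a=cv2.contourArea(c)
        if not amin<a<amax: continue
        w=ray(n,c[:,0,:],z)[:,:2]
        (cx,cy),(a1,a2),_=r=cv2.minAreaRect((w*1000).astype(np.float32))
        b=cv2.boxPoints(r); e=max(b[1]-b[0],b[2]-b[1],key=np.linalg.norm)
        out.append((c[:,0,:].mean(0).round(1),np.round([cx,cy],1),round(float(np.arctan2(e[1],e[0])%np.pi),3),np.round(sorted((a1,a2)),0)))
    return out
def tool():
    s=robot.read_state(); M=R.from_rotvec(s["orientation"]).as_matrix()
    return s,M
E
python3 - <<'E'
from h import *
im=cv2.imread("pics/top0.png"); hsv=cv2.cvtColor(im,cv2.COLOR_BGR2HSV)
for p in[(279,194),(318,193),(399,219),(278,233),(357,188),(194,230),(188,240),(232,197),(300,210),(150,205),(285,139)]:
    print(p,im[p[1],p[0]],hsv[p[1],p[0]])
m=(hsv[...,1]<70)&(hsv[...,2]>120)
for b in blobs(m,.014,150,1500):print("board",*b)
for b in blobs(hsv[...,2]<40,.026,60,400):print("blk",*b)
for b in blobs(m,.045,1500,20000):print("disc",*b)
big=cv2.resize(im[120:310,100:440],None,fx=2.35,fy=2.35,interpolation=cv2.INTER_CUBIC);cv2.imwrite("pics/crop0.png",big)
E
```

```text
(279, 194) [146 156 159] [ 23  21 159]
(318, 193) [146 158 160] [ 26  22 160]
(399, 219) [146 157 160] [ 24  22 160]
(278, 233) [130 134 133] [ 38   8 134]
(357, 188) [33 35 28] [81 51 35]
(194, 230) [137 139 138] [ 45   4 139]
(188, 240) [161 167 165] [ 40   9 167]
(232, 197) [29 40 66] [  9 143  66]
(300, 210) [104 144 168] [ 19  97 168]
(150, 205) [152 151 150] [105   3 152]
(285, 139) [165 171 167] [ 50   9 171]
board [ 14.4 414.2] [-89.  760.1] 1.208 [ 34. 124.]
board [ 44.2 394.5] [-19.5 674.5] 2.856 [ 44. 134.]
board [537.4 377.7] [  -6.2 -829.4] 2.566 [63. 93.]
board [237.8 374.2] [23.8 95.8] 2.55 [104. 193.]
board [ 36.1 357.9] [ 83.1 718.4] 1.21 [ 39. 242.]
board [316.8 239.4] [ 438.2 -174.3] 2.941 [60. 92.]
board [277.6 232.8] [462.9 -48.7] 0.082 [61. 62.]
board [360.8 237.1] [ 444.2 -316. ] 2.917 [60. 93.]
board [398.9 218.7] [ 501.7 -441.9] 3.089 [58. 90.]
board [279.4 194.5] [588.3 -56.6] 0.183 [60. 92.]
board [317.8 192.9] [ 590.5 -182.5] 2.938 [61. 93.]
board [287.2 137.8] [778.2 -87.1] 1.551 [48. 50.]
board [167.   83.6] [977.4 320.2] 1.571 [ 31. 312.]
board [362.   95.3] [ 918.  -355.1] 1.052 [118. 406.]
board [461.8  77.9] [ 976.5 -675.3] 1.55 [ 29. 198.]
blk [220.8 417.2] [-94.9 132.7] 1.554 [ 14. 109.]
blk [273.  367.2] [ 48.7 -28.7] 1.207 [ 23. 130.]
blk [461.3 314.9] [ 193.9 -616.1] 3.141 [ 42. 172.]
blk [165.3 276. ] [330.9 313.2] 1.019 [ 53. 106.]
blk [356.8 188.4] [ 600.2 -308. ] 2.953 [41. 65.]
blk [202.4 110.1] [876.5 195.7] 1.572 [ 10. 287.]
blk [ 17.6 101.4] [924.6 811.9] 0.002 [ 29. 141.]
disc [105.7 408.1] [-43.4 464.4] 1.554 [ 98. 358.]
disc [181.6 210. ] [531.5 254.2] 1.474 [301. 370.]
disc [533.1 159.2] [ 651.5 -884.1] 3.105 [173. 619.]
```

View pics/crop0.png

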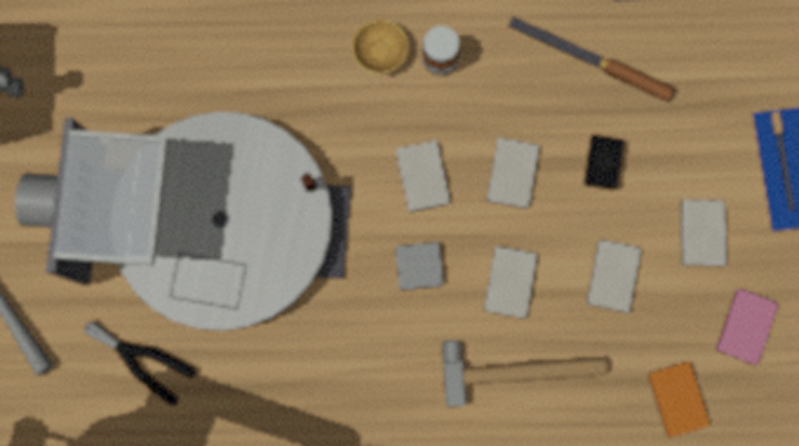

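The crop confirms five boards (crop (423,175), (514,172), (512,282), (614,276), (704,233)), all plain off-white. The charcoal block (605,161) is the smaller black one. The grey 60x60 piece (419,265) is the anvil, and the pink and orange pieces are look-alikes. Next I'll measure the disc axis, hood direction, outline and knob.

```bash
cat > disc.py <<'E'
from h import *
from scipy.optimize import least_squares
import sys
def axis(im):
    hsv=cv2.cvtColor(im,cv2.COLOR_BGR2HSV)
    m=((hsv[...,1]<45)&(hsv[...,2]>105)).astype(np.uint8)
    m[:, :160]=0; m[:150]=0; m[275:]=0; m[:,262:]=0
    c=max(cv2.findContours(m,0,1)[0],key=cv2.contourArea)[:,0,:]
    w=ray("top",c,.045)[:,:2]*1000
    g=np.array([534,215.])
    for _ in range(6):
        r=np.hypot(*(w-g).T); ok=(abs(r-150)<12)&(c[:,0]>161)
        g=least_squares(lambda p:np.hypot(*(w[ok]-p).T)-149,g,loss="soft_l1").x
    return g,ok.sum(),(np.hypot(*(w[ok]-g).T)-149).std()
if __name__=="__main__":
    im=cv2.imread("pics/top0.png"); g,n,sd=axis(im); print("axis",g.round(1),n,sd)
    print("pivot dot",ray("top",[193.6,212.8],.045)*1000)
    # roof front edge
    print("roof",(ray("top",[[100+167/2.35,120+135/2.35],[100+155/2.35,120+262/2.35]],.167)*1000).round(1))
    cr=np.array([[178,256],[245,265],[237,308],[171,298]])/2.35+[100,120]
    w=(ray("top",cr,.045)*1000)[:,:2]; print("outline",w.round(1).tolist(),w.mean(0))
    d=w.mean(0)-g; print("spot dir",np.degrees(np.arctan2(d[1],d[0])),np.hypot(*d))
    hsv=cv2.cvtColor(im,cv2.COLOR_BGR2HSV)
    sub=(slice(185,210),slice(220,245)); ys,xs=np.nonzero((hsv[sub][...,2]<95))
    print("knob px",xs.min()+220,xs.max()+220,ys.min()+185,ys.max()+185,xs.mean()+220,ys.mean()+185)
    for a in np.radians([-60,-40,-20,0,20]):
        k=g/1000+.13*np.array([np.cos(a),np.sin(a)])
        print(np.degrees(a).round(),proj("top",[[*k,.045],[*k,.1]]).round(1).tolist())
E
python3 disc.py
```

```text
axis [527.6 218.3] 197 1.9544639277124116
pivot dot [[527.93103902 217.60455024  45.        ]]
roof [[616.8 265.1 167. ]
 [455.  277.6 167. ]]
outline [[477.2, 273.8], [463.3, 183.3], [405.6, 193.8], [420.7, 282.5]] [441.72239067 233.34404832]
spot dir 170.06847898924497 87.2052196749667
knob px 229 244 186 209 238.28476821192052 197.72847682119206
-60.0 [[228.7, 192.2], [226.9, 188.8]]
-40.0 [[219.6, 181.8], [217.5, 178.1]]
-20.0 [[207.5, 175.2], [205.0, 171.2]]
0.0 [[193.7, 173.1], [190.8, 169.1]]
20.0 [[179.9, 175.7], [176.5, 171.8]]
```

```bash
cat > plan.py <<'E'
# plan(waypoints): each (x,y,z mm, closing yaw deg (mod 180), closure, extra hold rows); prints the rows for the calls
from h import *
import json,os
def yaw_now():
    s,M=tool(); return np.arctan2(M[1,1],M[0,1])
def load():
    if os.path.exists("cmd.json"): return json.load(open("cmd.json"))
    s,M=tool(); return [*(s["tool_pos"]*1000),float(yaw_now()),0.]
def plan(wps,step=45,turn=.14,flip=0,free=False):
    p=np.array(load()); s,_=tool()
    k=np.angle(np.exp(1j*(p[3]-s["q"][0]+s["q"][5])))   # yaw=q1-q6+k
    rows=[]
    for x,y,z,yaw,cl,hold in wps:
        d=(np.radians(yaw)-p[3]+np.pi/2)%np.pi-np.pi/2
        if flip: d-=np.sign(d)*np.pi; flip=0
        t=np.array([x,y,z,p[3]+d,cl]); n=max(1,int(np.ceil(max(np.linalg.norm(t[:3]-p[:3])/step,abs(d)/turn))))
        rows+=[p+(t-p)*i/n for i in range(1,n+1)]
        for r in rows[-n:]: r[4]=cl
        rows+=[t]*hold; p=t
    p=np.array(load())
    for i in range(0,len(rows),5):
        out=[]; c,sn=np.cos(p[3]),np.sin(p[3]); Y=np.array([c,sn,0]);Z=np.array([0,0,-1.]);X=np.cross(Y,Z)
        for r in rows[i:i+5]:
            v=r[:3]-p[:3]; o=[r[4],*np.round([v@X,v@Y,v@Z],0),round(-(r[3]-p[3]),2)]; out.append(o)
        print("; ".join(" ".join(f"{a:g}" for a in o) for o in out))
        o=out[-1]; p=np.array([*(p[:3]+o[1]*X+o[2]*Y+o[3]*Z),p[3]-o[4],o[0]])
    q1=np.arctan2(p[1],p[0]); print("end",p.round(2),"q6~",round(float(np.angle(np.exp(1j*(q1+k-p[3])))),2))
    json.dump(p.tolist(),open("cmd.json","w"))
def chk():
    s,_=tool(); p=load()
    print("t",s["t"],"pos",(s["tool_pos"]*1000).round(1),"yaw",round(float(np.degrees(yaw_now())),1),"q6",s["q"][5].round(2),"open",round(s["opening"]*1000,1),"gf",round(s["gripper_force"],1),"F",s["force"].round(1),"| cmd",np.round(p[:3],1),np.degrees(p[3]).round(1))
E
python3 - <<'E'
from plan import *
chk()
plan([(573,96,243,20.3,0,0),(573,96,130,20.3,0.5,1)])
E
```

```text
t 0.1 pos [159.7 577.9 242.7] yaw 74.5 q6 -0.09 open 92.8 gf 0.0 F [-0.9  0.1 -0.5] | cmd [159.7 577.9 242.7] 74.5
0 -35 -24 -0 0.06; 0 -70 -47 -0 0.13; 0 -105 -71 -0 0.19; 0 -140 -94 -0 0.25; 0 -176 -118 -0 0.32
0 -40 -12 -0 0.06; 0 -81 -23 -0 0.12; 0 -122 -34 -0 0.18; 0 -163 -46 -0 0.25; 0 -203 -57 -0 0.31
0 -43 2 -0 0.06; 0 -85 3 -0 0.13; 0 -127 5 -0 0.19; 0 -170 6 -0 0.25; 0 -212 8 -0 0.32
0.5 0 0 37 -0; 0.5 0 0 75 -0; 0.5 0 0 113 -0; 0.5 0 0 113 -0
end [5.7298e+02 9.5860e+01 1.2970e+02 3.5000e-01 5.0000e-01] q6~ -0.19
```

Request:
arm_command(
  increments="0 -35 -24 0 0.06; 0 -70 -47 0 0.13; 0 -105 -71 0 0.19; 0 -140 -94 0 0.25; 0 -176 -118 0 0.32",
  grip_force=15,
)

```text
t: 0.6
tool_pos: [0.2986, 0.4162, 0.2432]
orientation: [-0.916, -3.005, 0.001]
force: [0.9, -0.5, -0.2]
opening: 0.0928
gripper_force: 0.0
```

Request:
arm_command(
  increments="0 -40 -12 0 0.06; 0 -81 -23 0 0.12; 0 -122 -34 0 0.18; 0 -163 -46 0 0.25; 0 -203 -57 0 0.31",
)

```text
t: 1.1
tool_pos: [0.4358, 0.2557, 0.2433]
orientation: [-1.37, -2.827, 0.0]
force: [0.6, 1.3, 1.2]
opening: 0.093
gripper_force: 0.0
```

Request:
arm_command(
  increments="0 -43 2 0 0.06; 0 -85 3 0 0.13; 0 -127 5 0 0.19; 0 -170 6 0 0.25; 0 -212 8 0 0.32",
)

```text
t: 1.6
tool_pos: [0.5738, 0.0946, 0.2432]
orientation: [-1.803, -2.572, 0.001]
force: [0.4, 0.5, 0.4]
opening: 0.0929
gripper_force: 0.0
```

Request:
arm_command(
  increments="0.5 0 0 37 0; 0.5 0 0 75 0; 0.5 0 0 113 0; 0.5 0 0 113 0",
)

```text
t: 2.0
tool_pos: [0.5684, 0.0957, 0.1237]
orientation: [-1.795, -2.567, 0.012]
force: [-0.2, -0.2, -0.9]
opening: 0.0656
gripper_force: 0.0
```

Run:
```python
from plan import *
chk()
a=robot.read_camera("side");b=robot.read_camera("top")
cv2.imwrite("pics/k1.png",np.hstack([cv2.resize(a[90:270,170:350],None,fx=2.2,fy=2.2),cv2.resize(b[120:300,120:300],None,fx=2.2,fy=2.2)]))
```

```text
t 2.0 pos [568.4  95.7 123.7] yaw 20.1 q6 -0.27 open 65.6 gf 0.0 F [-0.2 -0.2 -0.9] | cmd [573.   95.9 129.7] 20.1
```

View pics/k1.png

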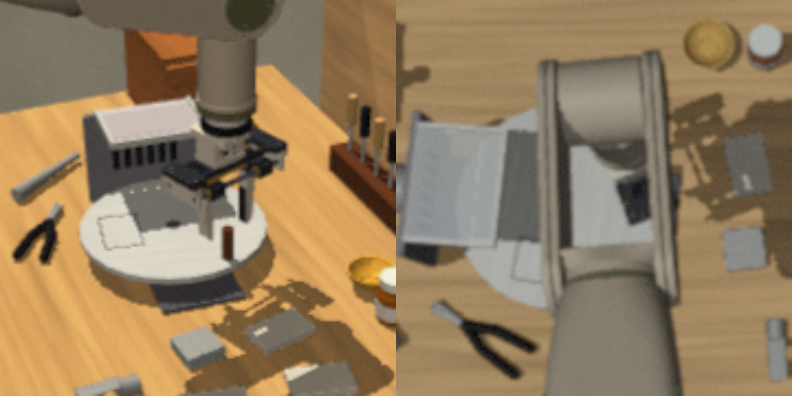

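The side crop shows the fingertips (207,237) and (245,220) straddling the knob top (227,228), so I can descend and close.

Run:
```python
from plan import *
plan([(573,96,90,20.3,0.5,3),(573,96,90,20.3,1,5)],step=20)
```

```text
0.5 0 0 20 -0; 0.5 0 0 40 -0; 0.5 0 0 40 -0; 0.5 0 0 40 -0; 0.5 0 0 40 -0
1 0 0 -0 -0; 1 0 0 -0 -0; 1 0 0 -0 -0; 1 0 0 -0 -0; 1 0 0 -0 -0
1 0 0 -0 -0
end [5.7298e+02 9.5860e+01 8.9700e+01 3.5000e-01 1.0000e+00] q6~ -0.19
```

Request:
arm_command(
  increments="0.5 0 0 20 0; 0.5 0 0 40 0; 0.5 0 0 40 0; 0.5 0 0 40 0; 0.5 0 0 40 0",
)

```text
t: 2.6
tool_pos: [0.5748, 0.0966, 0.0934]
orientation: [1.798, 2.573, 0.004]
force: [-0.4, -0.9, 0.1]
opening: 0.0465
gripper_force: 0.0
```

Request:
arm_command(
  increments="1 0 0 0 0; 1 0 0 0 0; 1 0 0 0 0; 1 0 0 0 0; 1 0 0 0 0",
)

```text
t: 3.1
tool_pos: [0.5731, 0.0963, 0.0908]
orientation: [-1.799, -2.575, 0.0]
force: [-1.9, -0.8, 1.2]
opening: 0.0177
gripper_force: 15.0
```

Request:
arm_command(
  increments="1 0 0 0 0; 1 0 0 0 0",
)

```text
t: 3.3
tool_pos: [0.5732, 0.0963, 0.0907]
orientation: [1.799, 2.575, -0.0]
force: [-1.8, -1.0, 2.0]
opening: 0.0176
gripper_force: 15.0
```

Run:
```python
from plan import *
chk()
C=np.array([527.7,218])
w=[]
for a in np.arange(-64,-29.9,3.6):
    w.append((*(C+130*np.array([np.cos(np.radians(a)),np.sin(np.radians(a))])),90,a+90,1,0))
w[-1]=w[-1][:5]+(2,); print(len(w),a)
plan(w)
```

```text
t 3.3 pos [573.2  96.3  90.7] yaw 20.1 q6 -0.27 open 17.6 gf 15.0 F [-1.8 -1.   2. ] | cmd [573.   95.9  89.7] 20.1
10 -31.599999999999987
1 1 13 -0 -0.1; 1 2 21 -0 -0.17; 1 4 29 -0 -0.23; 1 6 37 -0 -0.29; 1 8 45 -0 -0.35
1 1 8 -0 -0.07; 1 2 16 -0 -0.13; 1 3 24 -0 -0.19; 1 5 32 -0 -0.26; 1 7 40 -0 -0.32
1 0 -0 -0 0; 1 0 -0 -0 0
end [638.54 149.99  89.7    1.02   1.  ] q6~ -0.79
```

Request:
arm_command(
  increments="1 1 13 0 -0.1; 1 2 21 0 -0.17; 1 4 29 0 -0.23; 1 6 37 0 -0.29; 1 8 45 0 -0.35",
  grip_force=25,
)

```text
t: 3.8
tool_pos: [0.6129, 0.1194, 0.0907]
orientation: [-1.32, -2.851, 0.0]
force: [-3.7, 0.9, 4.5]
opening: 0.0172
gripper_force: 25.0
```

Request:
arm_command(
  increments="1 1 8 0 -0.07; 1 2 16 0 -0.13; 1 3 24 0 -0.19; 1 5 32 0 -0.26; 1 7 40 0 -0.32",
)

```text
t: 4.3
tool_pos: [0.6353, 0.1449, 0.0904]
orientation: [-0.848, -3.018, 0.02]
force: [-36.8, -36.8, 31.3]
opening: 0.0189
gripper_force: 25.1
```

Request:
arm_command(
  increments="1 0 0 0 0; 1 0 0 0 0; 1 0 0 0 0",
)

```text
t: 4.6
tool_pos: [0.6349, 0.1442, 0.0904]
orientation: [-0.854, -3.016, 0.019]
force: [-24.9, -27.9, 22.7]
opening: 0.0178
gripper_force: 25.0
```

Run:
```python
from plan import *
chk(); s,_=tool(); d=s["tool_pos"][:2]*1000-[527.7,218]; print(np.degrees(np.arctan2(d[1],d[0])),np.hypot(*d))
```

```text
t 4.6 pos [634.9 144.2  90.4] yaw 58.4 q6 -0.87 open 17.8 gf 25.0 F [-24.9 -27.9  22.7] | cmd [638.5 150.   89.7] 58.5
-34.539792644348395 130.09088752105026
```

At the stop (knob at -34.5°, predicted -34.3°). Releasing, rising and checking the scene.

Request:
arm_command(
  increments="0.5 0 0 0 0; 0.5 0 0 0 0; 0.5 0 0 0 0; 0.5 0 0 -30 0; 0.5 0 0 -70 0",
)

```text
t: 5.1
tool_pos: [0.6367, 0.1505, 0.1578]
orientation: [-0.851, -3.018, 0.003]
force: [0.4, 0.6, 0.0]
opening: 0.0458
gripper_force: 0.0
```

```bash
cat > look.py <<'E'
from plan import *
def boards(im):
    hsv=cv2.cvtColor(im,cv2.COLOR_BGR2HSV); m=(hsv[...,1]<70)&(hsv[...,2]>120)
    for b in blobs(m,.014,250,800): print("board",*b)
    for b in blobs(hsv[...,2]<50,.026,150,400): print("blk",*b)
E
python3 - <<'E'
from look import *
json.dump([638.54,149.99,19.7,1.02,.5],open("cmd.json","w"))
p=load(); p[2]=159.7; json.dump(p,open("cmd.json","w")); chk()
plan([(600,120,180,58.4,0,0),(438,-174,180,78.5,0,0)])
E
```

```text
t 5.1 pos [636.7 150.5 157.8] yaw 58.5 q6 -0.87 open 45.8 gf 0.0 F [0.4 0.6 0. ] | cmd [638.5 150.  159.7] 58.4
0 9 -23 -10 0; 0 17 -46 -20 0; 0 15 -88 -20 -0.04; 0 13 -130 -20 -0.09; 0 11 -171 -20 -0.13
0 4 -42 -0 -0.04; 0 7 -84 -0 -0.09; 0 11 -126 -0 -0.13; 0 14 -168 -0 -0.18; 0 18 -210 -0 -0.22
end [ 437.46 -174.29  179.7     1.37    0.  ] q6~ -1.75
```

Request:
arm_command(
  increments="0 9 -23 -10 0; 0 17 -46 -20 0; 0 15 -88 -20 -0.04; 0 13 -130 -20 -0.09; 0 11 -171 -20 -0.13",
)

```text
t: 5.6
tool_pos: [0.5393, 0.0097, 0.1806]
orientation: [0.65, 3.073, 0.0]
force: [-0.2, -0.9, -0.8]
opening: 0.0819
gripper_force: 0.0
```

Request:
arm_command(
  increments="0 4 -42 0 -0.04; 0 7 -84 0 -0.09; 0 11 -126 0 -0.13; 0 14 -168 0 -0.18; 0 18 -210 0 -0.22",
)

```text
t: 6.1
tool_pos: [0.4374, -0.1751, 0.1808]
orientation: [0.309, 3.125, -0.0]
force: [1.1, -0.6, 0.2]
opening: 0.0927
gripper_force: 0.0
```

Run:
```python
from look import *
im=robot.read_camera("top"); cv2.imwrite("pics/t2.png",im); chk(); boards(im)
sp=np.array([527.7,218])+85*np.array([np.cos(np.radians(205)),np.sin(np.radians(205))]);print(sp, proj("top",[[*sp/1000,.045]]))
s=robot.read_camera("side")
big=cv2.resize(im[160:280,130:280],None,fx=4,fy=4,interpolation=cv2.INTER_CUBIC)
# predicted outline corners
u=np.array([np.cos(np.radians(115)),np.sin(np.radians(115))]);v=np.array([np.cos(np.radians(25)),np.sin(np.radians(25))])
for a,b in[(1,1),(1,-1),(-1,-1),(-1,1)]:
    q=proj("top",[[*(sp+46*a*u+30*b*v)/1000,.045]])[0]; cv2.circle(big,tuple(int(t) for t in ((q-[130,160]+.5)*4)),3,(0,0,255),-1)
cv2.imwrite("pics/spot.png",big)
```

```text
t 6.15 pos [ 434.8 -179.8  180.7] yaw 78.7 q6 -1.87 open 92.9 gf 0.0 F [-1.  -4.1  0.2] | cmd [ 437.5 -174.3  179.7] 78.5
board [538.6 379.7] [ -12.7 -847.9] 3.132 [ 63. 106.]
board [279.4 194.5] [588.3 -56.6] 0.183 [60. 93.]
board [172.7  83.5] [976.8 301.7] 1.566 [ 31. 349.]
board [356.   94.9] [ 928.  -333.2] 1.163 [126. 470.]
board [463.   77.9] [ 978.3 -677.8] 1.55 [ 32. 203.]
blk [165.4 275.9] [331.8 312.7] 1.019 [ 52. 106.]
blk [356.9 188.6] [ 599.9 -308.1] 2.94 [41. 67.]
blk [ 89.  165.8] [692.7 563.2] 3.092 [51. 93.]
blk [201.5 110.1] [876.5 199. ] 1.571 [ 12. 293.]
[450.6638381  182.07744775] [[204.63072258 236.74725531]]
```

View pics/spot.png

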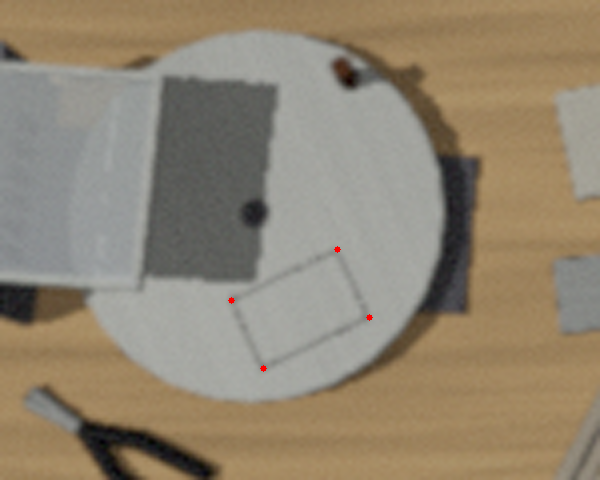

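The predicted outline corners (red dots) fall exactly on the outline at crop (231,300)–(369,317). So the spot is (450.7,182.1) with closing yaw 25°. Picking the first board.

Run:
```python
from look import *
plan([(438,-174,60,78.5,0,0),(438,-174,29,78.5,0,2),(438,-174,29,78.5,1,7),(438,-174,110,78.5,1,0)])
plan([(451,182,110,25,1,3),(451,182,69,25,1,4)])
```

```text
0 -0 0 40 -0; 0 -0 0 80 -0; 0 -0 0 120 -0; 0 -0 0 151 -0; 0 -0 0 151 -0
0 -0 0 -0 -0; 1 -0 0 -0 -0; 1 -0 0 -0 -0; 1 -0 0 -0 -0; 1 -0 0 -0 -0
1 -0 0 -0 -0; 1 -0 0 -0 -0; 1 -0 0 -0 -0; 1 -0 0 -0 -0; 1 -0 0 -41 -0
1 -0 0 -40 -0
end [ 437.46 -174.29  109.7     1.37    1.  ] q6~ -1.75
1 7 44 -0 0.12; 1 14 88 -0 0.23; 1 22 132 -0 0.35; 1 29 176 -0 0.47; 1 36 220 -0 0.58
1 30 33 -0 0.12; 1 60 66 -0 0.24; 1 90 98 -0 0.35; 1 90 98 -0 0.35; 1 90 98 -0 0.35
1 1 0 -0 0; 1 1 0 41 0; 1 1 0 41 0; 1 1 0 41 0; 1 1 0 41 0
1 -0 0 -0 0
end [4.5068e+02 1.8233e+02 6.8700e+01 4.4000e-01 1.0000e+00] q6~ -0.05
```

Request:
arm_command(
  increments="0 0 0 40 0; 0 0 0 80 0; 0 0 0 120 0; 0 0 0 151 0; 0 0 0 151 0",
  grip_force=30,
)

```text
t: 6.7
tool_pos: [0.4382, -0.1732, 0.0277]
orientation: [-0.313, -3.125, -0.001]
force: [0.1, -0.3, 0.9]
opening: 0.0932
gripper_force: 0.0
```

Request:
arm_command(
  increments="0 0 0 0 0; 1 0 0 0 0; 1 0 0 0 0; 1 0 0 0 0; 1 0 0 0 0",
)

```text
t: 7.2
tool_pos: [0.4381, -0.1741, 0.03]
orientation: [0.313, 3.125, -0.0]
force: [0.7, -0.4, 0.1]
opening: 0.0655
gripper_force: 0.0
```

Request:
arm_command(
  increments="1 0 0 0 0; 1 0 0 0 0; 1 0 0 0 0; 1 0 0 0 0; 1 0 0 -41 0",
)

```text
t: 7.7
tool_pos: [0.4336, -0.1718, 0.0655]
orientation: [-0.312, -3.116, -0.006]
force: [-0.8, -0.6, -2.3]
opening: 0.058
gripper_force: 30.0
```

Request:
arm_command(
  increments="1 0 0 -40 0",
)

```text
t: 7.8
tool_pos: [0.4363, -0.1732, 0.1099]
orientation: [-0.313, -3.122, -0.003]
force: [1.6, -1.1, -0.8]
opening: 0.0575
gripper_force: 30.0
```

Request:
arm_command(
  increments="1 7 44 0 0.12; 1 14 88 0 0.23; 1 22 132 0 0.35; 1 29 176 0 0.47; 1 36 220 0 0.58",
)

```text
t: 8.3
tool_pos: [0.446, 0.0504, 0.1106]
orientation: [1.202, 2.902, 0.0]
force: [0.6, -0.3, -0.7]
opening: 0.0574
gripper_force: 30.0
```

Request:
arm_command(
  increments="1 30 33 0 0.12; 1 60 66 0 0.24; 1 90 98 0 0.35; 1 90 98 0 0.35; 1 90 98 0 0.35",
)

```text
t: 8.8
tool_pos: [0.4507, 0.1824, 0.1102]
orientation: [-1.677, -2.656, 0.002]
force: [-0.0, 0.2, -1.3]
opening: 0.0575
gripper_force: 30.0
```

Request:
arm_command(
  increments="1 1 0 0 0; 1 1 0 0 0; 1 1 0 0 0",
)

```text
t: 9.1
tool_pos: [0.451, 0.1815, 0.1106]
orientation: [1.684, 2.652, -0.0]
force: [-0.2, -1.2, -0.8]
opening: 0.0576
gripper_force: 30.0
```

Correcting the release height: the board's bottom is 30 mm below the TCP, so the measured TCP should be about 75.5 mm at layer 1, which means 35 mm down.

Request:
arm_command(
  increments="1 0 0 18 0; 1 0 0 32 0; 1 0 0 35 0; 1 0 0 35 0; 1 0 0 35 0",
)

```text
t: 9.6
tool_pos: [0.4507, 0.1823, 0.0754]
orientation: [-1.682, -2.653, 0.001]
force: [-0.5, 0.0, -0.5]
opening: 0.058
gripper_force: 30.0
```

Request:
arm_command(
  increments="0 0 0 0 0; 0 0 0 0 0; 0 0 0 0 0; 0 0 0 0 0; 0 0 0 0 0",
)

```text
t: 10.1
tool_pos: [0.4509, 0.1827, 0.0757]
orientation: [1.682, 2.653, 0.0]
force: [0.6, -0.1, -0.5]
opening: 0.0918
gripper_force: 0.0
```

Request:
arm_command(
  increments="0 0 0 -40 0; 0 0 0 -80 0; 0 0 0 -80 0",
)

```text
t: 10.4
tool_pos: [0.4544, 0.1837, 0.162]
orientation: [1.678, 2.648, 0.012]
force: [0.6, 0.3, 1.0]
opening: 0.0931
gripper_force: 0.0
```

Run:
```python
from look import *
p=load(); p[2]=109.7-35+80; p[4]=0; json.dump(p,open("cmd.json","w")); chk()
plan([(588,-57,155,100.5,0,2)])
```

```text
t 10.4 pos [454.4 183.7 162. ] yaw 25.3 q6 -0.16 open 93.1 gf 0.0 F [0.6 0.3 1. ] | cmd [450.7 182.3 154.7] 25.2
0 -28 2 -0 -0.13; 0 -55 4 -0 -0.26; 0 -83 7 -0 -0.39; 0 -110 9 -0 -0.53; 0 -138 11 -0 -0.66
0 -23 -15 -0 -0.13; 0 -46 -30 -0 -0.26; 0 -69 -45 -0 -0.39; 0 -92 -60 -0 -0.52; 0 -115 -75 -0 -0.65
0 -0 -0 -0 -0; 0 -0 -0 -0 -0
end [587.88 -56.84 154.7    1.75   0.  ] q6~ -1.85
```

Run:
```python
from look import *
im=robot.read_camera("top"); boards(im); cv2.imwrite("pics/t3.png",im)
```

```text
board [537.6 381.9] [ -14.7 -848. ] 3.107 [ 66. 110.]
board [265.3 351.3] [ 86.2 -11.3] 1.611 [ 49. 178.]
board [179.6 248.1] [419.9 268.3] 1.268 [ 65. 109.]
board [360.8 237.1] [ 444.2 -315.9] 2.912 [61. 93.]
board [399.  218.5] [ 500.9 -441.9] 3.089 [58. 92.]
board [278.2 190.1] [602.3 -54. ] 0.182 [60. 63.]
board [317.9 192.9] [ 590.2 -182.4] 2.938 [61. 94.]
board [176.2  83.4] [977.1 291.5] 1.571 [ 32. 370.]
board [353.9  94.4] [ 929.8 -328.6] 1.177 [126. 481.]
blk [165.5 264.2] [380.9 298.8] 0.262 [ 55. 199.]
blk [242.5 219.2] [511.4  63.4] 3.026 [ 29. 122.]
blk [356.9 188.6] [ 599.9 -308.3] 2.953 [42. 66.]
blk [ 89.1 165.4] [691.4 561.5] 0.042 [ 46. 100.]
blk [201.8 110.1] [876.1 195.7] 1.571 [ 12. 293.]
```

Request:
arm_command(
  increments="0 -28 2 0 -0.13; 0 -55 4 0 -0.26; 0 -83 7 0 -0.39; 0 -110 9 0 -0.53; 0 -138 11 0 -0.66",
)

```text
t: 10.95
tool_pos: [0.5193, 0.0616, 0.1541]
orientation: [-0.722, -3.055, 0.001]
force: [0.2, 0.3, -0.2]
opening: 0.0927
gripper_force: 0.0
```

Request:
arm_command(
  increments="0 -23 -15 0 -0.13; 0 -46 -30 0 -0.26; 0 -69 -45 0 -0.39; 0 -92 -60 0 -0.52; 0 -115 -75 0 -0.65",
)

```text
t: 11.45
tool_pos: [0.5879, -0.0573, 0.1538]
orientation: [0.291, -3.126, -0.001]
force: [-0.3, 0.0, 0.3]
opening: 0.0926
gripper_force: 0.0
```

Request:
arm_command(
  increments="0 0 0 0 0; 0 0 0 0 0",
)

```text
t: 11.65
tool_pos: [0.5875, -0.0566, 0.154]
orientation: [0.277, -3.127, -0.001]
force: [-0.2, -0.5, 0.1]
opening: 0.0932
gripper_force: 0.0
```

Run:
```python
from look import *
im=robot.read_camera("top"); chk(); boards(im); cv2.imwrite("pics/t4.png",im)
hsv=cv2.cvtColor(im,cv2.COLOR_BGR2HSV)
print(hsv[225:250:4,185:225:5,2])
plan([(588,-57,29,100.5,0,2),(588,-57,29,100.5,1,6),(588,-57,115,100.5,1,0)])
plan([(451,182,115,25,1,2),(451,182,89,25,1,2)])
```

```text
t 11.7 pos [587.4 -56.  154.3] yaw 100.2 q6 -1.93 open 93.0 gf 0.0 F [-0.1  0.2  0.6] | cmd [587.9 -56.8 154.7] 100.3
board [538.9 385.8] [ -29.6 -844.6] 3.046 [ 67. 145.]
board [399.  218.5] [ 500.9 -441.9] 3.089 [58. 92.]
board [177.5  83.4] [977.  288.1] 1.57 [ 32. 376.]
board [352.2  94.1] [ 930.8 -325.8] 1.181 [126. 487.]
blk [283.6 381. ] [  5.1 -55.3] 0.808 [ 52. 110.]
blk [165.4 275.7] [333.6 312. ] 0.981 [ 52. 105.]
blk [356.9 188.1] [ 601.  -308.4] 3.02 [43. 69.]
blk [ 90.1 165.8] [694.3 561.7] 0.042 [46. 93.]
blk [201.5 110.1] [876.1 199. ] 1.569 [ 12. 293.]
[[ 96  95 163 167 162 167 117 172]
 [ 98  99 167 150 167 165 161 163]
 [171 157 165 166 167 166 166 103]
 [171 159 165 164 165 167 169 151]
 [171 144 168 162 164 169 140 162]
 [172 171 168 167 159 148 168 169]
 [173 171 152 125 173 167 169 168]]
0 -0 -0 42 -0; 0 -0 -0 84 -0; 0 -0 -0 126 -0; 0 -0 -0 126 -0; 0 -0 -0 126 -0
1 -0 -0 -0 -0; 1 -0 -0 -0 -0; 1 -0 -0 -0 -0; 1 -0 -0 -0 -0; 1 -0 -0 -0 -0
1 -0 -0 -0 -0; 1 -0 -0 -0 -0; 1 -0 -0 -43 -0; 1 -0 -0 -86 -0
end [587.88 -56.84 114.7    1.75   1.  ] q6~ -1.84
1 9 26 -0 0.13; 1 18 52 -0 0.26; 1 28 78 -0 0.39; 1 37 104 -0 0.53; 1 46 130 -0 0.66
1 23 15 -0 0.13; 1 46 29 -0 0.26; 1 69 44 -0 0.39; 1 93 59 -0 0.52; 1 116 74 -0 0.65
1 -0 0 -0 0; 1 -0 0 -0 0; 1 -0 0 26 0; 1 -0 0 26 0; 1 -0 0 26 0
end [4.5082e+02 1.8214e+02 8.8700e+01 4.4000e-01 1.0000e+00] q6~ -0.05
```

Request:
arm_command(
  increments="0 0 0 42 0; 0 0 0 84 0; 0 0 0 126 0; 0 0 0 126 0; 0 0 0 126 0",
)

```text
t: 12.2
tool_pos: [0.5876, -0.0552, 0.0291]
orientation: [0.282, -3.128, -0.001]
force: [-1.1, 0.5, 0.6]
opening: 0.0929
gripper_force: 0.0
```

Request:
arm_command(
  increments="1 0 0 0 0; 1 0 0 0 0; 1 0 0 0 0; 1 0 0 0 0; 1 0 0 0 0",
)

```text
t: 12.7
tool_pos: [0.5883, -0.0565, 0.0298]
orientation: [-0.282, 3.129, -0.0]
force: [0.4, 1.8, 0.9]
opening: 0.0578
gripper_force: 24.2
```

Request:
arm_command(
  increments="1 0 0 0 0; 1 0 0 0 0; 1 0 0 -43 0; 1 0 0 -86 0",
)

```text
t: 13.1
tool_pos: [0.5863, -0.0561, 0.1144]
orientation: [0.282, -3.124, -0.002]
force: [0.8, -0.1, 0.6]
opening: 0.0576
gripper_force: 30.0
```

Request:
arm_command(
  increments="1 9 26 0 0.13; 1 18 52 0 0.26; 1 28 78 0 0.39; 1 37 104 0 0.53; 1 46 130 0 0.66",
)

```text
t: 13.6
tool_pos: [0.5189, 0.064, 0.1155]
orientation: [-0.756, -3.049, 0.0]
force: [0.5, 0.6, -1.1]
opening: 0.0575
gripper_force: 30.0
```

Request:
arm_command(
  increments="1 23 15 0 0.13; 1 46 29 0 0.26; 1 69 44 0 0.39; 1 93 59 0 0.52; 1 116 74 0 0.65",
)

```text
t: 14.1
tool_pos: [0.4501, 0.1832, 0.1155]
orientation: [-1.689, -2.649, 0.0]
force: [0.8, -0.1, -1.3]
opening: 0.0578
gripper_force: 30.0
```

Request:
arm_command(
  increments="1 0 0 0 0; 1 0 0 0 0; 1 0 0 26 0; 1 0 0 26 0; 1 0 0 26 0",
)

```text
t: 14.6
tool_pos: [0.4509, 0.1814, 0.0893]
orientation: [-1.681, -2.653, 0.002]
force: [-0.4, -0.0, -0.2]
opening: 0.0574
gripper_force: 30.0
```

Request:
arm_command(
  increments="0 0 0 0 0; 0 0 0 0 0; 0 0 0 0 0; 0 0 0 0 0; 0 0 0 0 0",
)

```text
t: 15.1
tool_pos: [0.451, 0.1825, 0.0898]
orientation: [1.681, 2.654, 0.0]
force: [0.7, 0.5, -0.1]
opening: 0.0909
gripper_force: 0.0
```

Request:
arm_command(
  increments="0 0 0 -30 0; 0 0 0 -60 0; 0 0 0 -60 0",
)

```text
t: 15.4
tool_pos: [0.4537, 0.1833, 0.1543]
orientation: [1.679, 2.65, 0.009]
force: [-0.3, 0.6, 0.7]
opening: 0.0928
gripper_force: 0.0
```

Run:
```python
from look import *
im=robot.read_camera("top"); boards(im)
p=load(); p[2]+=60; p[4]=0; json.dump(p,open("cmd.json","w")); chk()
plan([(590,-182,149,78.3,0,2)])
plan([(590,-182,29,78.3,0,2),(590,-182,29,78.3,1,6),(590,-182,130,78.3,1,0)])
plan([(451,182,130,25,1,2),(451,182,103,25,1,2)])
```

```text
board [538.  383.3] [ -18.7 -847.7] 3.124 [ 64. 118.]
board [264.8 351.3] [ 88. -10.] 1.634 [ 49. 175.]
board [180.5 248.1] [419.2 267.7] 1.389 [ 67. 101.]
board [360.8 237.1] [ 444.1 -316.1] 2.923 [60. 93.]
board [398.9 218.7] [ 501.7 -441.9] 3.089 [58. 90.]
board [317.9 193.1] [ 590.4 -182.2] 2.927 [60. 93.]
board [177.3  83.4] [977.1 291.5] 1.57 [ 32. 370.]
board [356.1  95. ] [ 929.8 -328.6] 1.177 [126. 481.]
blk [168.7 273.5] [340.9 286.5] 0.228 [ 53. 114.]
blk [242.5 219.1] [511.2  63.5] 3.023 [ 29. 122.]
blk [356.9 188.6] [ 600.1 -307.6] 2.936 [41. 66.]
blk [ 89.4 165.8] [696.1 561.7] 0.042 [46. 97.]
blk [201.5 110.1] [876.3 199. ] 1.571 [ 12. 293.]
t 15.45 pos [452.7 183.  152.1] yaw 25.3 q6 -0.16 open 92.7 gf 0.0 F [ 0.5 -0.3 -0.3] | cmd [450.8 182.1 148.7] 25.2
0 -43 -3 -0 -0.1; 0 -86 -6 -0 -0.21; 0 -130 -10 -0 -0.31; 0 -173 -13 -0 -0.41; 0 -216 -16 -0 -0.51
0 -36 -24 -0 -0.11; 0 -72 -48 -0 -0.21; 0 -108 -72 -0 -0.31; 0 -144 -96 -0 -0.42; 0 -144 -96 -0 -0.42
0 -0 0 -0 0
end [ 589.64 -181.95  148.7     1.37    0.  ] q6~ -1.67
0 -0 0 40 0; 0 -0 0 80 0; 0 -0 0 120 0; 0 -0 0 120 0; 0 -0 0 120 0
1 -0 0 -0 0; 1 -0 0 -0 0; 1 -0 0 -0 0; 1 -0 0 -0 0; 1 -0 0 -0 0
1 -0 0 -0 0; 1 -0 0 -0 0; 1 -0 0 -34 0; 1 -0 0 -68 0; 1 -0 0 -101 0
end [ 589.64 -181.95  129.7     1.37    1.  ] q6~ -0.74
1 23 37 -0 0.1; 1 46 73 -0 0.21; 1 69 110 -0 0.31; 1 93 146 -0 0.41; 1 116 183 -0 0.52
1 38 20 -0 0.1; 1 76 40 -0 0.21; 1 115 61 -0 0.31; 1 153 81 -0 0.41; 1 153 81 -0 0.41
1 -0 -0 -0 0; 1 -0 -0 27 0; 1 -0 -0 27 0; 1 -0 -0 27 0
end [4.5098e+02 1.8234e+02 1.0270e+02 4.4000e-01 1.0000e+00] q6~ 0.87
```

Request:
arm_command(
  increments="0 -43 -3 0 -0.1; 0 -86 -6 0 -0.21; 0 -130 -10 0 -0.31; 0 -173 -13 0 -0.41; 0 -216 -16 0 -0.51",
)

```text
t: 15.95
tool_pos: [0.5283, -0.0213, 0.1482]
orientation: [-0.951, -2.992, 0.0]
force: [1.1, -0.1, -0.4]
opening: 0.0931
gripper_force: 0.0
```

Request:
arm_command(
  increments="0 -36 -24 0 -0.11; 0 -72 -48 0 -0.21; 0 -108 -72 0 -0.31; 0 -144 -96 0 -0.42; 0 -144 -96 0 -0.42",
)

```text
t: 16.45
tool_pos: [0.5901, -0.1862, 0.1476]
orientation: [-0.313, -3.124, 0.002]
force: [-0.7, 0.1, -0.4]
opening: 0.0929
gripper_force: 0.0
```

Request:
arm_command(
  increments="0 0 0 0 0",
)

```text
t: 16.55
tool_pos: [0.5893, -0.1821, 0.1477]
orientation: [-0.317, -3.123, -0.002]
force: [0.6, 0.5, 0.1]
opening: 0.093
gripper_force: 0.0
```

Request:
arm_command(
  increments="0 0 0 40 0; 0 0 0 80 0; 0 0 0 120 0; 0 0 0 120 0; 0 0 0 120 0",
)

```text
t: 17.05
tool_pos: [0.5895, -0.1798, 0.0288]
orientation: [-0.312, -3.125, -0.001]
force: [0.4, -0.0, 0.7]
opening: 0.093
gripper_force: 0.0
```

Request:
arm_command(
  increments="1 0 0 0 0; 1 0 0 0 0; 1 0 0 0 0; 1 0 0 0 0; 1 0 0 0 0",
)

```text
t: 17.55
tool_pos: [0.5901, -0.1815, 0.0297]
orientation: [0.314, 3.126, 0.0]
force: [0.3, 1.8, 1.4]
opening: 0.0576
gripper_force: 24.0
```

Request:
arm_command(
  increments="1 0 0 0 0; 1 0 0 0 0; 1 0 0 -34 0; 1 0 0 -68 0; 1 0 0 -101 0",
)

```text
t: 18.05
tool_pos: [0.5897, -0.1814, 0.1314]
orientation: [-0.313, -3.125, -0.0]
force: [0.7, -0.3, -1.1]
opening: 0.0578
gripper_force: 30.0
```

Request:
arm_command(
  increments="1 23 37 0 0.1; 1 46 73 0 0.21; 1 69 110 0 0.31; 1 93 146 0 0.41; 1 116 183 0 0.52",
)

```text
t: 18.55
tool_pos: [0.5118, 0.0221, 0.1305]
orientation: [-1.113, -2.938, 0.0]
force: [-0.4, 0.5, -0.2]
opening: 0.0575
gripper_force: 30.0
```

Request:
arm_command(
  increments="1 38 20 0 0.1; 1 76 40 0 0.21; 1 115 61 0 0.31; 1 153 81 0 0.41; 1 153 81 0 0.41",
)

```text
t: 19.05
tool_pos: [0.4491, 0.1866, 0.1306]
orientation: [-1.681, -2.653, -0.002]
force: [-0.0, 0.2, -1.3]
opening: 0.0576
gripper_force: 30.0
```

Request:
arm_command(
  increments="1 0 0 0 0; 1 0 0 27 0; 1 0 0 27 0; 1 0 0 27 0",
)

```text
t: 19.45
tool_pos: [0.4511, 0.1812, 0.1033]
orientation: [-1.682, -2.652, 0.002]
force: [0.0, 1.3, -0.6]
opening: 0.0576
gripper_force: 30.0
```

Request:
arm_command(
  increments="0 0 0 0 0; 0 0 0 0 0; 0 0 0 0 0; 0 0 0 0 0; 0 0 0 0 0",
)

```text
t: 19.95
tool_pos: [0.4512, 0.1826, 0.1038]
orientation: [1.682, 2.654, 0.0]
force: [0.7, -1.1, 0.3]
opening: 0.0915
gripper_force: 0.0
```

Request:
arm_command(
  increments="0 0 0 -30 0; 0 0 0 -60 0; 0 0 0 -60 0",
)

```text
t: 20.25
tool_pos: [0.4538, 0.1835, 0.1684]
orientation: [1.679, 2.65, 0.009]
force: [0.9, 0.1, 0.6]
opening: 0.0926
gripper_force: 0.0
```

Run:
```python
from look import *
im=robot.read_camera("top"); boards(im)
p=load(); p[2]+=60; p[4]=0; json.dump(p,open("cmd.json","w")); chk()
plan([(444,-316,163,77.2,0,3),(444,-316,29,77.2,0,2)])
plan([(444,-316,29,77.2,1,6),(444,-316,145,77.2,1,0)])
plan([(451,182,145,25,1,3),(451,182,117,25,1,2)])
```

```text
board [537.4 384.8] [ -18.9 -843.1] 2.99 [ 68. 118.]
board [264.8 350.7] [100.   -8.6] 1.791 [ 49. 173.]
board [179.  248.1] [420.5 270. ] 1.293 [ 66. 112.]
board [360.8 237.1] [ 444.4 -316. ] 2.912 [60. 93.]
board [399.  218.5] [ 500.9 -441.9] 3.089 [58. 92.]
board [167.3  83.4] [977.3 315.5] 1.55 [ 32. 322.]
board [350.2  93.6] [ 930.3 -327.3] 1.177 [126. 483.]
blk [165.3 265.5] [378.9 298.3] 0.249 [ 57. 197.]
blk [242.5 218.8] [511.9  63.9] 3.034 [ 29. 121.]
blk [356.9 188.6] [ 600.1 -307.9] 2.926 [42. 66.]
blk [ 89.  164.8] [696.  563.2] 3.133 [47. 95.]
blk [201.5 110.1] [876.4 199. ] 1.57 [ 12. 293.]
t 20.3 pos [452.7 183.2 166.1] yaw 25.3 q6 -0.16 open 93.0 gf 0.0 F [ 0.4  0.2 -0.3] | cmd [451.  182.3 162.7] 25.2
0 -37 -18 -0 -0.08; 0 -75 -36 -0 -0.15; 0 -112 -55 -0 -0.23; 0 -149 -73 -0 -0.3; 0 -187 -91 -0 -0.38
0 -28 -31 -0 -0.07; 0 -55 -61 -0 -0.15; 0 -83 -92 -0 -0.22; 0 -111 -123 -0 -0.3; 0 -139 -154 -0 -0.38
0 -15 -39 -0 -0.07; 0 -29 -78 -0 -0.15; 0 -29 -78 -0 -0.15; 0 -29 -78 -0 -0.15; 0 -29 -78 -0 -0.15
0 -0 0 44 0; 0 -0 0 89 0; 0 -0 0 134 0; 0 -0 0 134 0; 0 -0 0 134 0
end [ 443.63 -316.25   28.7     1.35    0.  ] q6~ -1.97
1 -0 0 -0 0; 1 -0 0 -0 0; 1 -0 0 -0 0; 1 -0 0 -0 0; 1 -0 0 -0 0
1 -0 0 -0 0; 1 -0 0 -0 0; 1 -0 0 -39 0; 1 -0 0 -78 0; 1 -0 0 -116 0
end [ 443.63 -316.25  144.7     1.35    1.  ] q6~ -1.06
1 8 41 -0 0.08; 1 17 81 -0 0.15; 1 25 122 -0 0.23; 1 34 163 -0 0.3; 1 42 203 -0 0.38
1 23 35 -0 0.08; 1 46 69 -0 0.15; 1 69 104 -0 0.23; 1 92 138 -0 0.31; 1 115 173 -0 0.38
1 34 24 -0 0.08; 1 69 47 -0 0.15; 1 69 47 -0 0.15; 1 69 47 -0 0.15; 1 69 47 -0 0.15
1 -0 0 28 0; 1 -0 0 28 0; 1 -0 0 28 0
end [4.5071e+02 1.8222e+02 1.1670e+02 4.4000e-01 1.0000e+00] q6~ 0.85
```

Request:
arm_command(
  increments="0 -37 -18 0 -0.08; 0 -75 -36 0 -0.15; 0 -112 -55 0 -0.23; 0 -149 -73 0 -0.3; 0 -187 -91 0 -0.38",
)

```text
t: 20.8
tool_pos: [0.4476, -0.0266, 0.1623]
orientation: [-1.145, -2.924, 0.0]
force: [1.0, -0.4, 0.7]
opening: 0.0934
gripper_force: 0.0
```

Request:
arm_command(
  increments="0 -28 -31 0 -0.07; 0 -55 -61 0 -0.15; 0 -83 -92 0 -0.22; 0 -111 -123 0 -0.3; 0 -139 -154 0 -0.38",
)

```text
t: 21.3
tool_pos: [0.4445, -0.2341, 0.1622]
orientation: [-0.572, -3.087, -0.001]
force: [1.4, 0.2, -0.4]
opening: 0.0932
gripper_force: 0.0
```

Request:
arm_command(
  increments="0 -15 -39 0 -0.07; 0 -29 -78 0 -0.15; 0 -29 -78 0 -0.15; 0 -29 -78 0 -0.15; 0 -29 -78 0 -0.15",
)

```text
t: 21.8
tool_pos: [0.4439, -0.3149, 0.1625]
orientation: [-0.345, -3.121, -0.002]
force: [-0.9, 0.5, 0.2]
opening: 0.0927
gripper_force: 0.0
```

Request:
arm_command(
  increments="0 0 0 44 0; 0 0 0 89 0; 0 0 0 134 0; 0 0 0 134 0; 0 0 0 134 0",
)

```text
t: 22.3
tool_pos: [0.4445, -0.3145, 0.0293]
orientation: [-0.342, -3.122, -0.001]
force: [-0.2, -0.3, 0.6]
opening: 0.0931
gripper_force: 0.0
```

Request:
arm_command(
  increments="1 0 0 0 0; 1 0 0 0 0; 1 0 0 0 0; 1 0 0 0 0; 1 0 0 0 0",
)

```text
t: 22.8
tool_pos: [0.4443, -0.316, 0.0298]
orientation: [0.345, 3.122, -0.0]
force: [0.7, 0.8, 1.4]
opening: 0.0578
gripper_force: 24.1
```

Request:
arm_command(
  increments="1 0 0 0 0; 1 0 0 0 0; 1 0 0 -39 0; 1 0 0 -78 0; 1 0 0 -116 0",
)

```text
t: 23.3
tool_pos: [0.4438, -0.3157, 0.1465]
orientation: [-0.345, -3.122, -0.001]
force: [1.3, -0.9, -1.1]
opening: 0.0578
gripper_force: 30.0
```

Request:
arm_command(
  increments="1 8 41 0 0.08; 1 17 81 0 0.15; 1 25 122 0 0.23; 1 34 163 0 0.3; 1 42 203 0 0.38",
)

```text
t: 23.8
tool_pos: [0.4471, -0.1071, 0.1455]
orientation: [-0.933, -3.0, -0.0]
force: [-0.0, 1.0, -0.6]
opening: 0.0576
gripper_force: 30.0
```

Request:
arm_command(
  increments="1 23 35 0 0.08; 1 46 69 0 0.15; 1 69 104 0 0.23; 1 92 138 0 0.31; 1 115 173 0 0.38",
)

```text
t: 24.3
tool_pos: [0.4499, 0.1006, 0.1456]
orientation: [1.483, 2.769, 0.0]
force: [1.1, -0.1, -1.0]
opening: 0.0577
gripper_force: 30.0
```

Request:
arm_command(
  increments="1 34 24 0 0.08; 1 69 47 0 0.15; 1 69 47 0 0.15; 1 69 47 0 0.15; 1 69 47 0 0.15",
)

```text
t: 24.8
tool_pos: [0.4507, 0.1818, 0.1453]
orientation: [-1.681, -2.654, 0.001]
force: [-0.3, 0.3, -0.2]
opening: 0.0573
gripper_force: 30.0
```

Request:
arm_command(
  increments="1 0 0 28 0; 1 0 0 28 0; 1 0 0 28 0",
)

```text
t: 25.1
tool_pos: [0.4506, 0.1811, 0.1173]
orientation: [-1.683, -2.651, 0.002]
force: [-0.4, -1.0, -1.6]
opening: 0.0575
gripper_force: 30.0
```

Request:
arm_command(
  increments="0 0 0 0 0; 0 0 0 0 0; 0 0 0 0 0; 0 0 0 0 0; 0 0 0 0 0",
)

```text
t: 25.6
tool_pos: [0.4509, 0.1825, 0.1178]
orientation: [1.682, 2.653, 0.0]
force: [-0.7, 0.4, -0.8]
opening: 0.0912
gripper_force: 0.0
```

Request:
arm_command(
  increments="0 0 0 -30 0; 0 0 0 -60 0; 0 0 0 -60 0",
)

```text
t: 25.9
tool_pos: [0.4534, 0.1833, 0.1824]
orientation: [1.679, 2.65, 0.009]
force: [0.7, 0.5, 0.4]
opening: 0.0928
gripper_force: 0.0
```

Run:
```python
from look import *
im=robot.read_camera("top"); boards(im); cv2.imwrite("pics/t5.png",im)
p=load(); p[2]+=60; p[4]=0; json.dump(p,open("cmd.json","w")); chk()
plan([(501,-442,163,87,0,3),(501,-442,29,87,0,2)])
plan([(501,-442,29,87,1,6),(501,-442,160,87,1,0)])
plan([(451,182,160,25,1,3),(451,182,131,25,1,2)])
```

```text
board [538.7 383.3] [ -17.8 -845.7] 3.046 [ 67. 116.]
board [264.5 351.4] [102.8  -7.7] 1.836 [ 52. 172.]
board [178.6 247.4] [421.8 273.4] 1.308 [ 67. 112.]
board [399.  218.5] [ 501.7 -441.9] 3.089 [58. 90.]
board [177.4  83.4] [977.4 291.5] 1.571 [ 31. 370.]
board [352.9  94.1] [ 929.8 -328.6] 1.177 [126. 481.]
blk [164.6 266.9] [379.7 303.3] 0.296 [ 60. 204.]
blk [242.7 218.9] [511.7  63.3] 3.026 [ 29. 121.]
blk [356.8 188.4] [ 600.2 -308.1] 2.953 [41. 66.]
blk [201.5 110.1] [876.2 199. ] 1.572 [ 12. 293.]
t 25.95 pos [452.4 183.1 180.1] yaw 25.3 q6 -0.16 open 92.7 gf 0.0 F [0.3 0.  0.1] | cmd [450.7 182.2 176.7] 25.2
0 -42 -16 1 -0.08; 0 -84 -31 2 -0.15; 0 -126 -47 3 -0.23; 0 -167 -63 4 -0.31; 0 -209 -79 5 -0.39
0 -33 -30 1 -0.07; 0 -66 -61 2 -0.15; 0 -99 -91 3 -0.23; 0 -131 -122 4 -0.3; 0 -164 -152 5 -0.38
0 -19 -41 1 -0.08; 0 -38 -81 2 -0.15; 0 -57 -122 3 -0.23; 0 -76 -162 4 -0.31; 0 -76 -162 4 -0.31
0 -0 -0 -0 0; 0 -0 -0 -0 0; 0 -0 -0 44 0; 0 -0 -0 89 0; 0 -0 -0 134 0
0 -0 -0 -0 0; 0 -0 -0 -0 0
end [ 500.61 -441.76   28.7     1.52    0.  ] q6~ -2.24
1 -0 -0 -0 0; 1 -0 -0 -0 0; 1 -0 -0 -0 0; 1 -0 -0 -0 0; 1 -0 -0 -0 0
1 -0 -0 -0 0; 1 -0 -0 -0 0; 1 -0 -0 -44 0; 1 -0 -0 -88 0; 1 -0 -0 -131 0
end [ 500.61 -441.76  159.7     1.52    1.  ] q6~ -1.16
1 6 44 -0 0.08; 1 12 89 -0 0.15; 1 17 133 -0 0.23; 1 23 177 -0 0.31; 1 29 222 -0 0.39
1 22 38 -0 0.07; 1 44 77 -0 0.15; 1 66 116 -0 0.23; 1 89 155 -0 0.31; 1 111 194 -0 0.38
1 35 27 -0 0.08; 1 70 55 -0 0.16; 1 105 83 -0 0.24; 1 140 111 -0 0.31; 1 140 111 -0 0.31
1 -0 -0 -0 0; 1 -0 -0 -0 0; 1 -0 -0 29 0; 1 -0 -0 29 0; 1 -0 -0 29 0
end [4.5109e+02 1.8234e+02 1.3070e+02 4.4000e-01 1.0000e+00] q6~ 1.02
```

Request:
arm_command(
  increments="0 -42 -16 1 -0.08; 0 -84 -31 2 -0.15; 0 -126 -47 3 -0.23; 0 -167 -63 4 -0.31; 0 -209 -79 5 -0.39",
)

```text
t: 26.45
tool_pos: [0.4677, -0.0417, 0.1713]
orientation: [-1.13, -2.93, 0.0]
force: [0.3, -0.4, -0.1]
opening: 0.0931
gripper_force: 0.0
```

Request:
arm_command(
  increments="0 -33 -30 1 -0.07; 0 -66 -61 2 -0.15; 0 -99 -91 3 -0.23; 0 -131 -122 4 -0.3; 0 -164 -152 5 -0.38",
)

```text
t: 26.95
tool_pos: [0.4864, -0.2645, 0.166]
orientation: [-0.557, -3.09, -0.001]
force: [-0.0, 0.8, -0.4]
opening: 0.093
gripper_force: 0.0
```

Request:
arm_command(
  increments="0 -19 -41 1 -0.08; 0 -38 -81 2 -0.15; 0 -57 -122 3 -0.23; 0 -76 -162 4 -0.31; 0 -76 -162 4 -0.31",
)

```text
t: 27.45
tool_pos: [0.4994, -0.4456, 0.16]
orientation: [-0.08, -3.137, -0.002]
force: [0.0, 1.2, -0.6]
opening: 0.093
gripper_force: 0.0
```

Request:
arm_command(
  increments="0 0 0 0 0; 0 0 0 0 0; 0 0 0 44 0; 0 0 0 89 0; 0 0 0 134 0",
)

```text
t: 27.95
tool_pos: [0.5022, -0.4401, 0.0294]
orientation: [0.076, 3.139, -0.002]
force: [0.2, 0.0, -0.0]
opening: 0.093
gripper_force: 0.0
```

Request:
arm_command(
  increments="0 0 0 0 0; 0 0 0 0 0",
)

```text
t: 28.15
tool_pos: [0.502, -0.44, 0.03]
orientation: [0.076, 3.14, 0.0]
force: [-0.4, 0.5, -0.0]
opening: 0.0928
gripper_force: 0.0
```

Request:
arm_command(
  increments="1 0 0 0 0; 1 0 0 0 0; 1 0 0 0 0; 1 0 0 0 0; 1 0 0 0 0",
)

```text
t: 28.65
tool_pos: [0.5014, -0.4414, 0.0297]
orientation: [0.078, 3.141, -0.0]
force: [0.0, 0.1, 1.9]
opening: 0.0574
gripper_force: 24.0
```

Request:
arm_command(
  increments="1 0 0 0 0; 1 0 0 0 0; 1 0 0 -44 0; 1 0 0 -88 0; 1 0 0 -131 0",
)

```text
t: 29.15
tool_pos: [0.501, -0.4411, 0.1615]
orientation: [-0.078, -3.14, -0.001]
force: [1.1, -1.1, -0.0]
opening: 0.0573
gripper_force: 30.0
```

Request:
arm_command(
  increments="1 6 44 0 0.08; 1 12 89 0 0.15; 1 17 133 0 0.23; 1 23 177 0 0.31; 1 29 222 0 0.39",
)

```text
t: 29.65
tool_pos: [0.4829, -0.2167, 0.1604]
orientation: [0.691, 3.065, 0.0]
force: [0.5, 0.9, -0.5]
opening: 0.0577
gripper_force: 30.0
```

Request:
arm_command(
  increments="1 22 38 0 0.07; 1 44 77 0 0.15; 1 66 116 0 0.23; 1 89 155 0 0.31; 1 111 194 0 0.38",
)

```text
t: 30.15
tool_pos: [0.4651, 0.0062, 0.1607]
orientation: [1.257, 2.879, 0.0]
force: [0.8, 1.2, -1.0]
opening: 0.0579
gripper_force: 30.0
```

Request:
arm_command(
  increments="1 35 27 0 0.08; 1 70 55 0 0.16; 1 105 83 0 0.24; 1 140 111 0 0.31; 1 140 111 0 0.31",
)

```text
t: 30.65
tool_pos: [0.4502, 0.1873, 0.1607]
orientation: [-1.678, -2.654, -0.003]
force: [0.9, -0.4, -0.3]
opening: 0.0578
gripper_force: 30.0
```

Request:
arm_command(
  increments="1 0 0 0 0; 1 0 0 0 0; 1 0 0 0 0",
)

```text
t: 30.95
tool_pos: [0.4515, 0.1814, 0.1605]
orientation: [1.684, 2.652, -0.001]
force: [0.3, 0.7, -0.5]
opening: 0.0576
gripper_force: 30.0
```

Run:
```python
from plan import *
chk(); a=robot.read_camera("side"); cv2.imwrite("pics/s6.png",cv2.resize(a[90:250,160:340],None,fx=4,fy=3.7,interpolation=cv2.INTER_CUBIC))
```

```text
t 30.95 pos [451.5 181.4 160.5] yaw 25.2 q6 -0.16 open 57.6 gf 30.0 F [ 0.3  0.7 -0.5] | cmd [451.1 182.3 130.7] 25.2
```

View pics/s6.png

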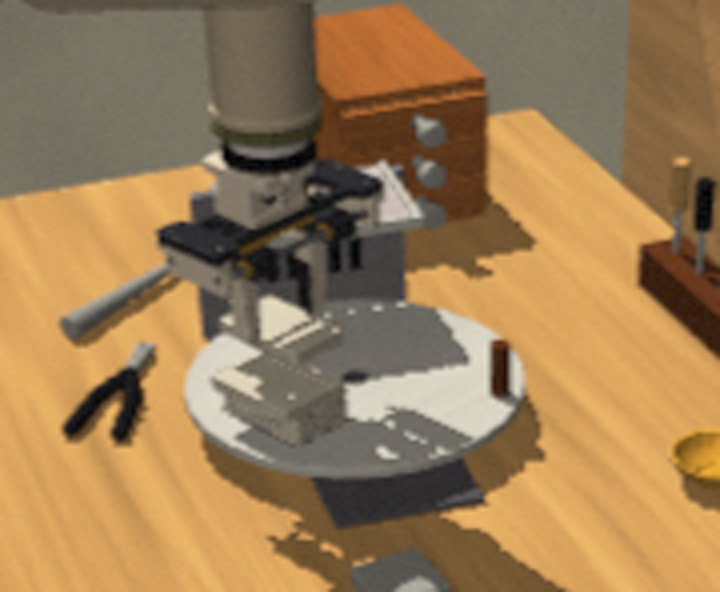

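The side crop shows the four placed boards square on the outline at (283,395), with the fifth held above. Lowering it, then on to the block.

Request:
arm_command(
  increments="1 0 0 15 0; 1 0 0 29 0; 1 0 0 29 0; 1 0 0 29 0; 1 0 0 29 0",
)

```text
t: 31.5
tool_pos: [0.4506, 0.1823, 0.1307]
orientation: [-1.681, -2.652, 0.002]
force: [-0.1, 0.0, -0.7]
opening: 0.0581
gripper_force: 29.9
```

Request:
arm_command(
  increments="0 0 0 0 0; 0 0 0 0 0; 0 0 0 0 0; 0 0 0 0 0; 0 0 0 0 0",
)

```text
t: 32.0
tool_pos: [0.4513, 0.1827, 0.1317]
orientation: [1.682, 2.653, 0.0]
force: [-0.3, 0.7, -0.3]
opening: 0.0915
gripper_force: 0.0
```

Request:
arm_command(
  increments="0 0 0 -30 0; 0 0 0 -60 0; 0 0 0 -60 0",
)

```text
t: 32.3
tool_pos: [0.4538, 0.1834, 0.1965]
orientation: [1.679, 2.649, 0.009]
force: [-0.0, 1.2, -0.2]
opening: 0.093
gripper_force: 0.0
```

Run:
```python
from look import *
im=robot.read_camera("top"); boards(im)
p=load(); p[2]+=60; p[4]=0; json.dump(p,open("cmd.json","w")); chk()
plan([(600,-308,191,78.7,0,3)])
```

```text
board [539.  382.6] [  -9.9 -848. ] 3.124 [ 65. 100.]
board [264.6 351.3] [102.6  -7.2] 1.836 [ 52. 173.]
board [177.8 246.6] [423.1 277. ] 1.345 [ 70. 111.]
board [177.4  83.5] [977.1 288.1] 1.571 [ 32. 376.]
board [352.2  94.1] [ 931.  -325.9] 1.172 [126. 486.]
blk [163.8 265.7] [374.9 301.9] 0.263 [ 62. 200.]
blk [242.6 218.2] [510.5  63.8] 3.026 [ 29. 123.]
blk [356.9 188.6] [ 599.9 -308.1] 2.94 [41. 66.]
blk [ 89.1 166.7] [693.1 561.6] 0.042 [ 46. 103.]
blk [201.5 110.1] [876.2 199. ] 1.571 [ 12. 293.]
t 32.35 pos [452.8 183.1 194.2] yaw 25.3 q6 -0.16 open 92.9 gf 0.0 F [-0.7  0.2 -0.1] | cmd [451.1 182.3 190.7] 25.2
0 -42 -6 -0 -0.08; 0 -85 -12 -0 -0.16; 0 -127 -19 -0 -0.23; 0 -169 -25 -0 -0.31; 0 -211 -31 -0 -0.39
0 -37 -22 -0 -0.08; 0 -74 -44 -0 -0.15; 0 -110 -65 -0 -0.23; 0 -147 -87 -0 -0.31; 0 -184 -109 -0 -0.39
0 -26 -34 -0 -0.08; 0 -51 -68 -0 -0.15; 0 -51 -68 -0 -0.15; 0 -51 -68 -0 -0.15; 0 -51 -68 -0 -0.15
end [ 599.66 -307.77  190.7     1.37    0.  ] q6~ -1.85
```

Request:
arm_command(
  increments="0 -42 -6 0 -0.08; 0 -85 -12 0 -0.16; 0 -127 -19 0 -0.23; 0 -169 -25 0 -0.31; 0 -211 -31 0 -0.39",
)

```text
t: 32.85
tool_pos: [0.5128, -0.023, 0.1903]
orientation: [-1.13, -2.93, 0.0]
force: [1.2, 0.7, -0.4]
opening: 0.093
gripper_force: 0.0
```

Request:
arm_command(
  increments="0 -37 -22 0 -0.08; 0 -74 -44 0 -0.15; 0 -110 -65 0 -0.23; 0 -147 -87 0 -0.31; 0 -184 -109 0 -0.39",
)

```text
t: 33.35
tool_pos: [0.5753, -0.2275, 0.1899]
orientation: [-0.541, -3.093, -0.001]
force: [1.3, 0.6, -0.4]
opening: 0.0932
gripper_force: 0.0
```

Request:
arm_command(
  increments="0 -26 -34 0 -0.08; 0 -51 -68 0 -0.15; 0 -51 -68 0 -0.15; 0 -51 -68 0 -0.15; 0 -51 -68 0 -0.15",
)

```text
t: 33.85
tool_pos: [0.5999, -0.3062, 0.1905]
orientation: [-0.313, -3.124, -0.002]
force: [-0.4, 0.9, 0.7]
opening: 0.0932
gripper_force: 0.0
```

Run:
```python
from look import *
im=robot.read_camera("top"); chk()
hsv=cv2.cvtColor(im,cv2.COLOR_BGR2HSV); m=(hsv[...,1]<50)&(hsv[...,2]>150)
for b in blobs(m,.115,100,20000): print(*b)
big=cv2.resize(im[160:290,130:310],None,fx=4,fy=4,interpolation=cv2.INTER_CUBIC)
sp=np.array([450.7,182.1]);u=np.array([np.cos(np.radians(115)),np.sin(np.radians(115))]);v=np.array([np.cos(np.radians(25)),np.sin(np.radians(25))])
for a,b in[(1,1),(1,-1),(-1,-1),(-1,1)]:
    q=proj("top",[[*(sp+45*a*u+29*b*v)/1000,.115]])[0]; cv2.circle(big,tuple(int(t) for t in ((q-[130,160]+.5)*4)),3,(0,0,255),-1)
cv2.imwrite("pics/pile.png",big)
plan([(600,-308,34,78.7,0,2)])
plan([(600,-308,34,78.7,1,6),(600,-308,191,78.7,1,0)])
plan([(451,182,191,25,1,3)])
```

```text
t 33.9 pos [ 600.1 -306.   191.1] yaw 78.6 q6 -1.92 open 93.1 gf 0.0 F [-0.3 -0.1 -0.2] | cmd [ 599.7 -307.8  190.7] 78.5
[225.  395.2] [-14.8 109.9] 2.74 [42. 47.]
[258.9 378.7] [30.7 11.7] 1.008 [ 66. 227.]
[214.3 350.9] [107.3 141. ] 2.64 [53. 71.]
[195.8 341.1] [139.2 194.9] 2.621 [55. 71.]
[186.1 217.1] [520.3 240.4] 1.465 [286. 348.]
[287.4 137.6] [749.1 -83.8] 1.551 [42. 44.]
[390.6 144.2] [ 723.7 -404.3] 1.014 [ 53. 119.]
0 -0 -0 39 -0; 0 -0 -0 78 -0; 0 -0 -0 118 -0; 0 -0 -0 157 -0; 0 -0 -0 157 -0
0 -0 -0 -0 -0
end [ 599.66 -307.77   33.7     1.37    0.  ] q6~ -1.85
1 -0 -0 -0 -0; 1 -0 -0 -0 -0; 1 -0 -0 -0 -0; 1 -0 -0 -0 -0; 1 -0 -0 -0 -0
1 -0 -0 -0 -0; 1 -0 -0 -0 -0; 1 -0 -0 -40 -0; 1 -0 -0 -79 -0; 1 -0 -0 -118 -0
1 -0 -0 -39 -0
end [ 599.66 -307.77  190.7     1.37    1.  ] q6~ -1.85
1 20 38 -0 0.08; 1 41 75 -0 0.16; 1 61 113 -0 0.23; 1 81 150 -0 0.31; 1 101 188 -0 0.39
1 33 26 -0 0.08; 1 66 53 -0 0.15; 1 99 80 -0 0.23; 1 132 107 -0 0.31; 1 165 134 -0 0.39
1 41 13 -0 0.08; 1 82 25 -0 0.15; 1 82 25 -0 0.15; 1 82 25 -0 0.15; 1 82 25 -0 0.15
end [4.5095e+02 1.8184e+02 1.9070e+02 4.4000e-01 1.0000e+00] q6~ -0.06
```

View pics/pile.png

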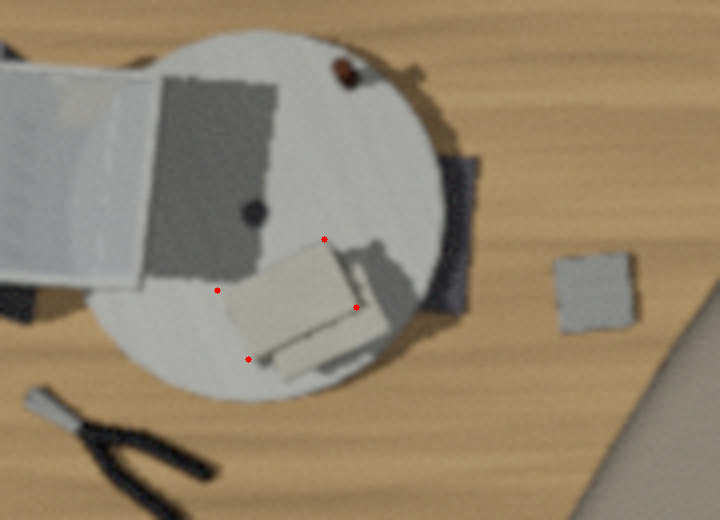

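One board has been knocked out of the pile. It shows at crop (330,340), about 20 mm outward and to the right of the pile. Looking from the side.

Run:
```python
from look import *
im=robot.read_camera("top"); a=robot.read_camera("side")
p=cv2.resize(im[205:265,175:245],None,fx=5.6,fy=5.6,interpolation=cv2.INTER_CUBIC)
q=cv2.resize(a[160:230,195:285],None,fx=4.4,fy=4.8,interpolation=cv2.INTER_CUBIC)
cv2.imwrite("pics/pile2.png",np.hstack([p,q])); print(p.shape,q.shape)
```

```text
(336, 392, 3) (336, 396, 3)
```

View pics/pile2.png

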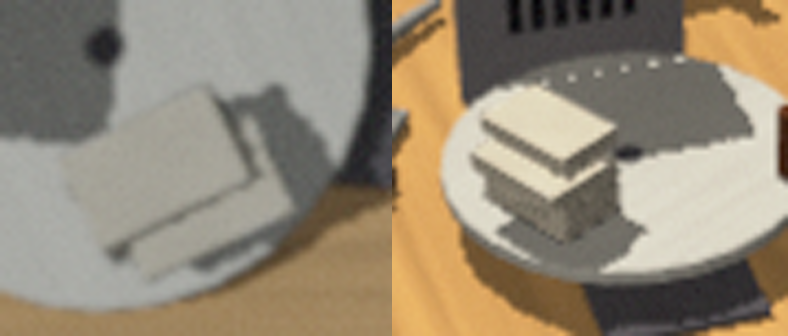

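The top board is still in place. The board just below it (layer 4) sticks out about 25 mm radially and 14 mm sideways. To mend this I'll set the top board aside, regrip the fourth, and restack both.

Run:
```python
from look import *
json.dump([599.66,-307.77,190.7,float(np.radians(78.5)),0.],open("cmd.json","w"))
plan([(451,182,191,25,0,3),(451,182,131.7,25,0,3)])
plan([(451,182,131.7,25,1,6),(451,182,170,25,1,0),(438,-174,140,78.5,1,3),(438,-174,30,78.5,1,2)])
```

```text
0 20 38 -0 0.08; 0 41 75 -0 0.16; 0 61 113 -0 0.23; 0 81 150 -0 0.31; 0 101 188 -0 0.39
0 33 27 -0 0.08; 0 66 54 -0 0.15; 0 99 81 -0 0.23; 0 132 108 -0 0.31; 0 165 134 -0 0.39
0 41 13 -0 0.08; 0 82 25 -0 0.15; 0 82 25 -0 0.15; 0 82 25 -0 0.15; 0 82 25 -0 0.15
0 0 0 29 0; 0 0 0 59 0; 0 0 0 59 0; 0 0 0 59 0; 0 0 0 59 0
end [4.5091e+02 1.8183e+02 1.3170e+02 4.4000e-01 0.0000e+00] q6~ -0.06
1 0 0 0 0; 1 0 0 0 0; 1 0 0 0 0; 1 0 0 0 0; 1 0 0 0 0
1 0 0 0 0; 1 0 0 0 0; 1 0 0 -38 0; 1 -39 -20 -35 -0.11; 1 -79 -41 -31 -0.23
1 -34 -29 4 -0.12; 1 -68 -58 8 -0.23; 1 -102 -86 11 -0.35; 1 -136 -115 15 -0.47; 1 -169 -144 19 -0.58
1 -13 -43 4 -0.12; 1 -13 -43 4 -0.12; 1 -13 -43 4 -0.12; 1 -13 -43 4 -0.12; 1 -13 -43 40 -0.12
1 0 -0 37 -0; 1 0 -0 74 -0; 1 0 -0 74 -0; 1 0 -0 74 -0
end [ 438.34 -173.91   29.7     1.37    1.  ] q6~ -2.68
```

Request:
arm_command(
  increments="0 20 38 0 0.08; 0 41 75 0 0.16; 0 61 113 0 0.23; 0 81 150 0 0.31; 0 101 188 0 0.39",
)

```text
t: 34.5
tool_pos: [0.5378, -0.1008, 0.1921]
orientation: [0.917, 3.004, 0.0]
force: [-0.1, 0.6, -0.4]
opening: 0.0926
gripper_force: 0.0
```

Request:
arm_command(
  increments="0 33 27 0 0.08; 0 66 54 0 0.15; 0 99 81 0 0.23; 0 132 108 0 0.31; 0 165 134 0 0.39",
)

```text
t: 35.0
tool_pos: [0.4749, 0.1023, 0.1922]
orientation: [1.481, 2.769, 0.001]
force: [0.7, 1.0, 0.3]
opening: 0.0929
gripper_force: 0.0
```

Request:
arm_command(
  increments="0 41 13 0 0.08; 0 82 25 0 0.15; 0 82 25 0 0.15; 0 82 25 0 0.15; 0 82 25 0 0.15",
)

```text
t: 35.5
tool_pos: [0.4511, 0.1817, 0.1919]
orientation: [1.68, 2.654, 0.0]
force: [0.2, -0.8, -0.1]
opening: 0.0928
gripper_force: 0.0
```

Request:
arm_command(
  increments="0 0 0 25 0; 0 0 0 45 0; 0 0 0 55 0; 0 0 0 59 0; 0 0 0 59 0",
)

```text
t: 36.0
tool_pos: [0.4512, 0.1815, 0.1325]
orientation: [-1.683, -2.652, 0.001]
force: [0.0, -0.9, -0.2]
opening: 0.093
gripper_force: 0.0
```

Request:
arm_command(
  increments="1 0 0 0 0; 1 0 0 0 0; 1 0 0 0 0; 1 0 0 0 0; 1 0 0 0 0",
)

```text
t: 36.5
tool_pos: [0.4512, 0.1822, 0.1329]
orientation: [1.681, 2.653, 0.0]
force: [-0.2, -0.1, 2.0]
opening: 0.0579
gripper_force: 21.7
```

Request:
arm_command(
  increments="1 0 0 0 0; 1 0 0 0 0; 1 0 0 -38 0; 1 -39 -20 -35 -0.11; 1 -79 -41 -31 -0.23",
)

```text
t: 37.0
tool_pos: [0.4486, 0.0932, 0.1651]
orientation: [1.354, 2.832, 0.002]
force: [1.6, -0.4, -0.8]
opening: 0.0576
gripper_force: 30.0
```

Request:
arm_command(
  increments="1 -34 -29 4 -0.12; 1 -68 -58 8 -0.23; 1 -102 -86 11 -0.35; 1 -136 -115 15 -0.47; 1 -169 -144 19 -0.58",
)

```text
t: 37.5
tool_pos: [0.4396, -0.1305, 0.1445]
orientation: [0.492, 3.102, -0.0]
force: [1.6, -0.3, -0.7]
opening: 0.0576
gripper_force: 30.0
```

Request:
arm_command(
  increments="1 -13 -43 4 -0.12; 1 -13 -43 4 -0.12; 1 -13 -43 4 -0.12; 1 -13 -43 4 -0.12; 1 -13 -43 40 -0.12",
)

```text
t: 38.0
tool_pos: [0.4429, -0.1743, 0.1093]
orientation: [0.312, 3.117, -0.005]
force: [1.2, -0.6, -0.8]
opening: 0.0576
gripper_force: 30.0
```

Request:
arm_command(
  increments="1 0 0 37 0; 1 0 0 74 0; 1 0 0 74 0; 1 0 0 74 0",
)

```text
t: 38.4
tool_pos: [0.4386, -0.1721, 0.0303]
orientation: [-0.311, -3.124, -0.001]
force: [0.1, 0.7, 0.2]
opening: 0.0576
gripper_force: 30.0
```

Run:
```python
from look import *
chk(); im=robot.read_camera("top"); a=robot.read_camera("side")
cv2.imwrite("pics/t7.png",im)
p=cv2.resize(im[205:265,175:245],None,fx=5.6,fy=5.6,interpolation=cv2.INTER_CUBIC)
q=cv2.resize(a[160:230,195:285],None,fx=4.4,fy=4.8,interpolation=cv2.INTER_CUBIC)
cv2.imwrite("pics/pile3.png",np.hstack([p,q]))
```

```text
t 38.4 pos [ 438.6 -172.1   30.3] yaw 78.6 q6 -1.86 open 57.6 gf 30.0 F [0.1 0.7 0.2] | cmd [ 438.3 -173.9   29.7] 78.5
```

View pics/pile3.png

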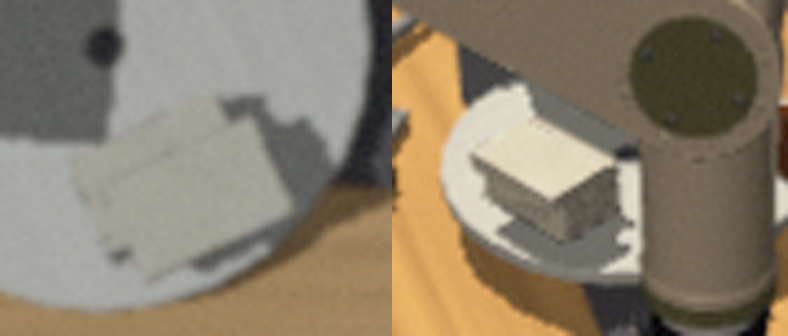

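The crop shows layer 4 shifted, with corners at (250,117), (292,210), (150,278) and (108,187). Layer 3 is in place beneath it. Measuring layer 4, releasing the temporary board and regripping.

Run:
```python
from look import *
c=np.array([[250,117],[292,210],[150,278],[108,187]])/5.6+[175-.41,205-.41]
w=(ray("top",c,.101)*1000)[:,:2]; print(w.round(1).tolist(),w.mean(0))
for i in range(4):
    d=w[(i+1)%4]-w[i]; print(np.hypot(*d).round(1),np.degrees(np.arctan2(d[1],d[0])).round(1))
# same bias check: layer-3 left/top corners vs. prediction
c3=np.array([[207,95],[73,162]])/5.6+[174.59,204.59]; print((ray("top",c3,.087)*1000)[:,:2])
sp=np.array([450.7,182.1]);u=np.array([np.cos(np.radians(115)),np.sin(np.radians(115))]);v=np.array([np.cos(np.radians(25)),np.sin(np.radians(25))])
print(sp-45*u+29*v, sp+45*u+29*v)
```

```text
[[478.4, 129.3], [427.0, 106.4], [391.4, 183.5], [441.4, 206.7]] [434.54472338 156.4522555 ]
56.3 -156.0
84.9 114.7
55.1 24.9
85.8 -64.5
[[492.9053612  154.69482513]
 [457.06818384 228.42412826]]
[496.0007476  153.57207917] [457.96510405 235.13978001]
```

Request:
arm_command(
  increments="0 0 0 0 0; 0 0 0 0 0; 0 0 0 0 0; 0 0 0 0 0; 0 0 0 0 0",
)

```text
t: 39.0
tool_pos: [0.4389, -0.1737, 0.0308]
orientation: [0.314, 3.126, -0.0]
force: [-0.5, -0.1, -0.7]
opening: 0.0914
gripper_force: 0.0
```

Run:
```python
from look import *
plan([(438,-174,120,78.5,0,0),(434,157.5,170,25,0,3),(434,157.5,118,25,0,3)])
plan([(434,157.5,118,25,1,6),(434,157.5,150,25,1,1),(451,182,150,25,1,3)])
```

```text
0 0 -0 -30 -0; 0 0 -0 -60 -0; 0 0 -0 -90 -0; 0 9 40 -97 0.12; 0 18 81 -103 0.23
0 18 37 -6 0.12; 0 35 75 -12 0.24; 0 53 112 -19 0.35; 0 71 150 -25 0.47; 0 89 187 -31 0.59
0 35 22 -6 0.11; 0 35 22 -6 0.11; 0 35 22 -6 0.11; 0 35 22 -6 0.11; 0 35 22 20 0.11
0 0 -0 26 0; 0 0 -0 26 0; 0 0 -0 26 0; 0 0 -0 26 0
end [434.52 157.47 117.7    0.44   0.  ] q6~ -0.09
1 0 -0 -0 0; 1 0 -0 -0 0; 1 0 -0 -0 0; 1 0 -0 -0 0; 1 0 -0 -0 0
1 0 -0 -0 0; 1 0 -0 -0 0; 1 0 -0 -32 0; 1 0 -0 -32 0; 1 15 25 -32 0
1 0 0 -0 0; 1 0 0 -0 0; 1 0 0 -0 0
end [4.5074e+02 1.8169e+02 1.4970e+02 4.4000e-01 1.0000e+00] q6~ -0.99
```

Request:
arm_command(
  increments="0 0 0 -30 0; 0 0 0 -60 0; 0 0 0 -90 0; 0 9 40 -97 0.12; 0 18 81 -103 0.23",
)

```text
t: 39.5
tool_pos: [0.438, -0.0908, 0.1353]
orientation: [0.681, 3.064, -0.0]
force: [1.3, 0.2, -0.6]
opening: 0.0927
gripper_force: 0.0
```

Request:
arm_command(
  increments="0 18 37 -6 0.12; 0 35 75 -12 0.24; 0 53 112 -19 0.35; 0 71 150 -25 0.47; 0 89 187 -31 0.59",
)

```text
t: 40.0
tool_pos: [0.434, 0.1181, 0.1651]
orientation: [1.54, 2.738, 0.001]
force: [0.4, -0.2, 0.1]
opening: 0.0929
gripper_force: 0.0
```

Request:
arm_command(
  increments="0 35 22 -6 0.11; 0 35 22 -6 0.11; 0 35 22 -6 0.11; 0 35 22 -6 0.11; 0 35 22 20 0.11",
)

```text
t: 40.5
tool_pos: [0.4373, 0.157, 0.1475]
orientation: [1.68, 2.649, 0.007]
force: [0.3, -0.2, -0.0]
opening: 0.093
gripper_force: 0.0
```

Request:
arm_command(
  increments="0 0 0 14 0; 0 0 0 22 0; 0 0 0 26 0; 0 0 0 26 0",
)

```text
t: 40.9
tool_pos: [0.4346, 0.1573, 0.1183]
orientation: [-1.682, -2.653, 0.001]
force: [-0.5, 0.4, 0.0]
opening: 0.0931
gripper_force: 0.0
```

Request:
arm_command(
  increments="1 0 0 0 0; 1 0 0 0 0; 1 0 0 0 0; 1 0 0 0 0; 1 0 0 0 0",
)

```text
t: 41.4
tool_pos: [0.4349, 0.1579, 0.1189]
orientation: [1.681, 2.653, 0.001]
force: [0.7, -0.2, 2.2]
opening: 0.0573
gripper_force: 22.0
```

Request:
arm_command(
  increments="1 0 0 0 0; 1 0 0 0 0; 1 0 0 -32 0; 1 0 0 -32 0; 1 15 25 -32 0",
)

```text
t: 41.9
tool_pos: [0.4509, 0.1808, 0.1511]
orientation: [1.683, 2.651, 0.0]
force: [0.3, 0.1, -1.2]
opening: 0.0577
gripper_force: 30.0
```

Request:
arm_command(
  increments="1 0 0 0 0; 1 0 0 0 0; 1 0 0 0 0; 1 0 0 0 0",
)

```text
t: 42.3
tool_pos: [0.4505, 0.1815, 0.1503]
orientation: [-1.682, -2.653, 0.001]
force: [-0.5, 0.5, -1.4]
opening: 0.0575
gripper_force: 30.0
```

Request:
arm_command(
  increments="1 0 0 18 0; 1 0 0 29 0; 1 0 0 33 0; 1 0 0 33 0; 1 0 0 33 0",
)

```text
t: 42.8
tool_pos: [0.4504, 0.1815, 0.1184]
orientation: [-1.682, -2.653, 0.002]
force: [-6.4, -2.5, 10.9]
opening: 0.0577
gripper_force: 30.0
```

Request:
arm_command(
  increments="0 0 0 0 0; 0 0 0 0 0; 0 0 0 0 0; 0 0 0 0 0; 0 0 0 0 0",
)

```text
t: 43.3
tool_pos: [0.4509, 0.182, 0.1175]
orientation: [-1.682, -2.653, 0.0]
force: [-0.1, 0.9, -0.6]
opening: 0.0913
gripper_force: 0.0
```

Request:
arm_command(
  increments="0 0 0 -30 0; 0 0 0 -60 0; 0 0 0 -60 0",
)

```text
t: 43.6
tool_pos: [0.4535, 0.1828, 0.1823]
orientation: [1.679, 2.649, 0.009]
force: [0.6, 0.2, -0.0]
opening: 0.0931
gripper_force: 0.0
```

Run:
```python
from look import *
p=load(); p[2]+=27; p[4]=0; json.dump(p,open("cmd.json","w")); chk()
im=robot.read_camera("top"); boards(im)
plan([(438.5,-174,163,78.5,0,3)])
```

```text
t 43.6 pos [453.5 182.8 182.3] yaw 25.3 q6 -0.16 open 93.1 gf 0.0 F [ 0.6  0.2 -0. ] | cmd [450.7 181.7 176.7] 25.2
board [537.8 385.5] [ -19.2 -844. ] 3.046 [ 64. 119.]
board [264.7 350.7] [97.  -8.7] 1.746 [ 49. 175.]
board [178.6 247.4] [421.5 273.6] 1.322 [ 67. 111.]
board [177.9  83.4] [977.1 288.1] 1.571 [ 32. 376.]
board [353.1  94.2] [ 930.3 -327.1] 1.181 [126. 484.]
blk [164.7 265.9] [377.8 299.5] 0.247 [ 60. 200.]
blk [242.7 218.9] [509.4  62.5] 2.995 [ 28. 123.]
blk [356.9 188.6] [ 600.2 -308.2] 2.94 [41. 66.]
blk [ 88.9 164.9] [694.5 563.3] 0.042 [ 43. 100.]
blk [201.5 110.2] [876.3 199. ] 1.571 [ 12. 293.]
0 -40 -20 2 -0.12; 0 -79 -41 3 -0.23; 0 -119 -61 5 -0.35; 0 -158 -81 7 -0.46; 0 -198 -102 9 -0.58
0 -22 -38 1 -0.12; 0 -44 -77 3 -0.23; 0 -66 -116 5 -0.35; 0 -66 -116 5 -0.35; 0 -66 -116 5 -0.35
0 -0 0 -0 0
end [ 438.35 -174.28  162.7     1.37    0.  ] q6~ -1.75
```

Request:
arm_command(
  increments="0 -40 -20 2 -0.12; 0 -79 -41 3 -0.23; 0 -119 -61 5 -0.35; 0 -158 -81 7 -0.46; 0 -198 -102 9 -0.58",
)

```text
t: 44.15
tool_pos: [0.4422, -0.0417, 0.1673]
orientation: [-0.846, -3.024, 0.0]
force: [1.4, -0.2, -1.0]
opening: 0.0932
gripper_force: 0.0
```

Request:
arm_command(
  increments="0 -22 -38 1 -0.12; 0 -44 -77 3 -0.23; 0 -66 -116 5 -0.35; 0 -66 -116 5 -0.35; 0 -66 -116 5 -0.35",
)

```text
t: 44.65
tool_pos: [0.4378, -0.1741, 0.1622]
orientation: [-0.321, -3.123, -0.002]
force: [-0.6, 0.5, -0.3]
opening: 0.0931
gripper_force: 0.0
```

```bash
cat > pilepic.py <<'E'
from look import *
def pile(name,z):
    im=robot.read_camera("top"); a=robot.read_camera("side")
    p=cv2.resize(im[205:265,175:245],None,fx=5.6,fy=5.6,interpolation=cv2.INTER_CUBIC)
    sp=np.array([450.7,182.1]);u=np.array([np.cos(np.radians(115)),np.sin(np.radians(115))]);v=np.array([np.cos(np.radians(25)),np.sin(np.radians(25))])
    for s,t in[(1,1),(1,-1),(-1,-1),(-1,1)]:
        q=(proj("top",[[*(sp+45*s*u+29*t*v)/1000,z]])[0]-[174.59,204.59])*5.6; cv2.circle(p,tuple(int(t) for t in q),2,(0,0,255),-1)
    q=cv2.resize(a[160:230,195:285],None,fx=4.4,fy=4.8,interpolation=cv2.INTER_CUBIC)
    cv2.imwrite("pics/"+name,np.hstack([p,q])); chk()
E
python3 - <<'E'
from pilepic import *
pile("pile4.png",.101)
plan([(438.5,-174,30,78.5,0,3)])
plan([(438.5,-174,30,78.5,1,6),(438.5,-174,160,78.5,1,0)])
plan([(451,182,160,25,1,3),(451,182,131.7,25,1,3)])
E
```

```text
t 44.75 pos [ 438.4 -172.7  162.7] yaw 78.4 q6 -1.85 open 92.9 gf 0.0 F [-0.3 -0.4 -0.4] | cmd [ 438.4 -174.3  162.7] 78.5
0 -0 0 44 -0; 0 -0 0 88 -0; 0 -0 0 133 -0; 0 -0 0 133 -0; 0 -0 0 133 -0
0 -0 0 -0 -0
end [ 438.35 -174.28   29.7     1.37    0.  ] q6~ -1.75
1 -0 0 -0 -0; 1 -0 0 -0 -0; 1 -0 0 -0 -0; 1 -0 0 -0 -0; 1 -0 0 -0 -0
1 -0 0 -0 -0; 1 -0 0 -0 -0; 1 -0 0 -44 -0; 1 -0 0 -87 -0; 1 -0 0 -130 -0
end [ 438.35 -174.28  159.7     1.37    1.  ] q6~ -1.75
1 7 44 -0 0.12; 1 15 88 -0 0.23; 1 22 132 -0 0.35; 1 29 176 -0 0.47; 1 37 220 -0 0.58
1 30 33 -0 0.12; 1 60 66 -0 0.24; 1 90 98 -0 0.35; 1 90 98 -0 0.35; 1 90 98 -0 0.35
1 0 0 -0 0; 1 0 0 28 0; 1 0 0 28 0; 1 0 0 28 0; 1 0 0 28 0
end [4.5099e+02 1.8164e+02 1.3170e+02 4.4000e-01 1.0000e+00] q6~ -0.06
```

View pics/pile4.png

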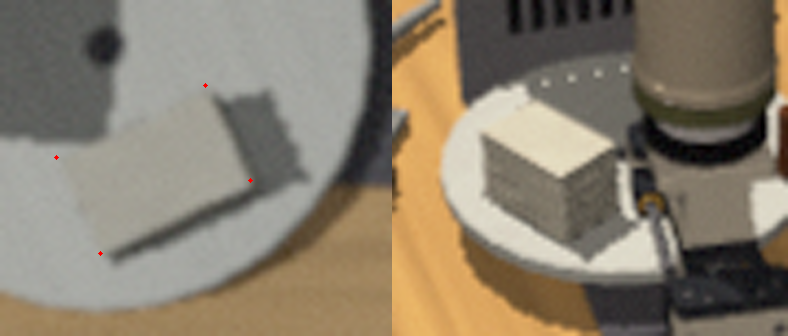

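The four-board pile is flush and on the outline (corners at the red dots). Restacking the fifth.

Request:
arm_command(
  increments="0 0 0 44 0; 0 0 0 88 0; 0 0 0 133 0; 0 0 0 133 0; 0 0 0 133 0",
)

```text
t: 45.25
tool_pos: [0.4386, -0.1718, 0.0297]
orientation: [-0.312, -3.125, -0.001]
force: [0.3, 0.4, -0.5]
opening: 0.0926
gripper_force: 0.0
```

Request:
arm_command(
  increments="0 0 0 0 0",
)

```text
t: 45.35
tool_pos: [0.4388, -0.1724, 0.0305]
orientation: [-0.313, -3.125, -0.001]
force: [-0.1, 0.3, 0.5]
opening: 0.0929
gripper_force: 0.0
```

Request:
arm_command(
  increments="1 0 0 0 0; 1 0 0 0 0; 1 0 0 0 0; 1 0 0 0 0; 1 0 0 0 0",
)

```text
t: 45.85
tool_pos: [0.4388, -0.1737, 0.0308]
orientation: [0.315, 3.126, -0.0]
force: [0.1, 0.2, 1.6]
opening: 0.0577
gripper_force: 23.0
```

Request:
arm_command(
  increments="1 0 0 0 0; 1 0 0 0 0; 1 0 0 -44 0; 1 0 0 -87 0; 1 0 0 -130 0",
)

```text
t: 46.35
tool_pos: [0.4381, -0.1734, 0.1616]
orientation: [-0.315, -3.124, -0.001]
force: [1.1, -1.0, -1.2]
opening: 0.0575
gripper_force: 30.0
```

Request:
arm_command(
  increments="1 7 44 0 0.12; 1 15 88 0 0.23; 1 22 132 0 0.35; 1 29 176 0 0.47; 1 37 220 0 0.58",
)

```text
t: 46.85
tool_pos: [0.4461, 0.0509, 0.1607]
orientation: [1.203, 2.902, 0.0]
force: [1.6, 0.3, -0.3]
opening: 0.0574
gripper_force: 30.0
```

Request:
arm_command(
  increments="1 30 33 0 0.12; 1 60 66 0 0.24; 1 90 98 0 0.35; 1 90 98 0 0.35; 1 90 98 0 0.35",
)

```text
t: 47.35
tool_pos: [0.4509, 0.183, 0.1602]
orientation: [-1.678, -2.656, 0.001]
force: [0.6, -1.1, -1.4]
opening: 0.058
gripper_force: 30.0
```

Request:
arm_command(
  increments="1 0 0 0 0; 1 0 0 15 0; 1 0 0 24 0; 1 0 0 28 0; 1 0 0 28 0",
)

```text
t: 47.85
tool_pos: [0.451, 0.1814, 0.1319]
orientation: [-1.684, -2.651, 0.002]
force: [-0.4, 0.2, -1.2]
opening: 0.0573
gripper_force: 30.0
```

Request:
arm_command(
  increments="1 0 0 0 0; 0 0 0 0 0; 0 0 0 0 0; 0 0 0 0 0; 0 0 0 0 0",
)

```text
t: 48.35
tool_pos: [0.4515, 0.1823, 0.1327]
orientation: [1.683, 2.653, 0.0]
force: [0.2, -0.4, -0.0]
opening: 0.0849
gripper_force: 0.0
```

Request:
arm_command(
  increments="0 0 0 0 0; 0 0 0 -30 0; 0 0 0 -60 0; 0 0 0 -60 0",
)

```text
t: 48.75
tool_pos: [0.4539, 0.183, 0.1974]
orientation: [1.68, 2.649, 0.009]
force: [1.0, -0.7, 0.3]
opening: 0.093
gripper_force: 0.0
```

Run:
```python
from look import *
p=load(); p[2]+=60; p[4]=0; json.dump(p,open("cmd.json","w")); chk()
plan([(600,-308,191,78.5,0,3)])
```

```text
t 48.75 pos [453.9 183.  197.4] yaw 25.2 q6 -0.16 open 93.0 gf 0.0 F [ 1.  -0.7  0.3] | cmd [451.  181.6 191.7] 25.2
0 -42 -6 0 -0.08; 0 -84 -12 0 -0.15; 0 -127 -18 0 -0.23; 0 -169 -25 0 -0.31; 0 -211 -31 0 -0.39
0 -37 -22 0 -0.07; 0 -74 -43 0 -0.15; 0 -110 -65 0 -0.23; 0 -147 -87 1 -0.31; 0 -184 -108 1 -0.38
0 -25 -34 -0 -0.08; 0 -52 -68 -0 -0.16; 0 -52 -68 -0 -0.16; 0 -52 -68 -0 -0.16; 0 -52 -68 -0 -0.16
end [ 600.4  -308.31  190.7     1.37    0.  ] q6~ -1.84
```

Request:
arm_command(
  increments="0 -42 -6 0 -0.08; 0 -84 -12 0 -0.15; 0 -127 -18 0 -0.23; 0 -169 -25 0 -0.31; 0 -211 -31 0 -0.39",
)

```text
t: 49.25
tool_pos: [0.5132, -0.0235, 0.192]
orientation: [-1.132, -2.93, 0.0]
force: [0.9, 0.2, -0.5]
opening: 0.0932
gripper_force: 0.0
```

Request:
arm_command(
  increments="0 -37 -22 0 -0.07; 0 -74 -43 0 -0.15; 0 -110 -65 0 -0.23; 0 -147 -87 1 -0.31; 0 -184 -108 1 -0.38",
)

```text
t: 49.75
tool_pos: [0.5761, -0.2274, 0.1906]
orientation: [-0.558, -3.091, -0.001]
force: [0.9, 1.0, 0.5]
opening: 0.0926
gripper_force: 0.0
```

Request:
arm_command(
  increments="0 -25 -34 0 -0.08; 0 -52 -68 0 -0.16; 0 -52 -68 0 -0.16; 0 -52 -68 0 -0.16; 0 -52 -68 0 -0.16",
)

```text
t: 50.25
tool_pos: [0.6006, -0.3067, 0.1911]
orientation: [-0.315, -3.125, -0.001]
force: [-0.1, 0.4, 0.3]
opening: 0.0933
gripper_force: 0.0
```

Run:
```python
from pilepic import *
pile("pile5.png",.115)
plan([(600,-308,34,78.5,0,3)])
plan([(600,-308,34,78.5,1,6),(600,-308,191,78.5,1,0)])
plan([(451,182,191,25,1,3),(451,182,151,25,1,3)])
```

```text
t 50.35 pos [ 600.9 -306.4  191.8] yaw 78.6 q6 -1.92 open 92.8 gf 0.0 F [0.4 0.5 0.4] | cmd [ 600.4 -308.3  190.7] 78.5
0 0 0 39 -0; 0 0 0 78 -0; 0 0 0 118 -0; 0 0 0 157 -0; 0 0 0 157 -0
0 0 0 -0 -0; 0 0 0 -0 -0
end [ 600.4  -308.31   33.7     1.37    0.  ] q6~ -1.85
1 0 0 -0 -0; 1 0 0 -0 -0; 1 0 0 -0 -0; 1 0 0 -0 -0; 1 0 0 -0 -0
1 0 0 -0 -0; 1 0 0 -0 -0; 1 0 0 -40 -0; 1 0 0 -79 -0; 1 0 0 -118 -0
1 0 0 -39 -0
end [ 600.4  -308.31  190.7     1.37    1.  ] q6~ -1.85
1 20 38 -0 0.08; 1 41 75 -0 0.16; 1 61 113 -0 0.23; 1 81 150 -0 0.31; 1 102 188 -0 0.39
1 33 27 -0 0.08; 1 66 54 -0 0.15; 1 99 81 -0 0.23; 1 132 108 -0 0.31; 1 165 135 -0 0.39
1 41 12 -0 0.08; 1 82 25 -0 0.15; 1 82 25 -0 0.15; 1 82 25 -0 0.15; 1 82 25 -0 0.15
1 -0 -0 40 0; 1 -0 -0 40 0; 1 -0 -0 40 0; 1 -0 -0 40 0
end [4.5122e+02 1.8232e+02 1.5070e+02 4.4000e-01 1.0000e+00] q6~ -0.06
```

View pics/pile5.png

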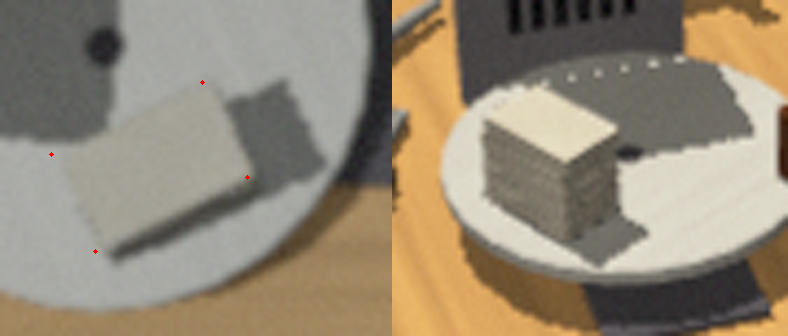

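The five-board pile is flush in the side view. In the top view it sits slightly right of the predicted corners, so I'll check with a saturation mask (boards are warmer than the disc).

Run:
```python
from look import *
ims=[robot.read_camera("top").astype(float) for _ in range(4)]
im=np.mean(ims,0); d=cv2.GaussianBlur(im,(3,3),0); s=d[...,2]-d[...,0]  # R-B warmth
print(s[215:255:4,180:226:4].round(0).astype(int))
for th in(8,10,12):
    m=np.zeros(s.shape,np.uint8); m[210:256,178:226]=((s>th)&(d[...,1]>140))[210:256,178:226]
    for b in blobs(m,.115,100,1500): print(th,*b)
v=np.array([np.cos(np.radians(25)),np.sin(np.radians(25))])
```

```text
[[ 2  2  2 -1  2  4  4  4  4  4  4  4]
 [ 2  3  2  2  4  4  4  4  6  4  4  3]
 [ 2  2  2  2  4  5  9 13 13  3  2  2]
 [ 3  2  2  4 10 13 13 13 13  7  2  2]
 [ 4  4  9 13 14 13 13 13 13 12  2  2]
 [ 4  4 12 13 13 13 14 13 14 14  7  2]
 [ 4  3  9 13 13 13 13 13 12  6  5  3]
 [ 4  4  4 13 14 13 12  9  6  3  4  4]
 [ 4  4  4  9  9  8  5  3  4  4  4  6]
 [ 4  4  4  4  4  4  4  4  3  4 11 43]]
8 [202.3 234.1] [452.4 179.3] 2.037 [57. 93.]
10 [202.7 234. ] [452.1 178.7] 2.021 [55. 89.]
12 [202.8 234.2] [450.7 178.6] 2.021 [52. 85.]
```

The pile centre is within about 3 mm and 1.5° of the spot, so it's fine. Now the block.

Request:
arm_command(
  increments="0 0 0 39 0; 0 0 0 78 0; 0 0 0 118 0; 0 0 0 157 0; 0 0 0 157 0",
)

```text
t: 51.05
tool_pos: [0.597, -0.305, 0.0282]
orientation: [-0.313, -3.117, -0.007]
force: [-0.3, 0.5, -0.1]
opening: 0.093
gripper_force: 0.0
```

Request:
arm_command(
  increments="0 0 0 0 0; 0 0 0 0 0",
)

```text
t: 51.25
tool_pos: [0.6025, -0.3085, 0.0379]
orientation: [0.314, 3.122, -0.003]
force: [0.6, 1.1, 0.6]
opening: 0.093
gripper_force: 0.0
```

Request:
arm_command(
  increments="1 0 0 0 0; 1 0 0 0 0; 1 0 0 0 0; 1 0 0 0 0; 1 0 0 0 0",
)

```text
t: 51.75
tool_pos: [0.6008, -0.3077, 0.0348]
orientation: [0.315, 3.126, -0.0]
force: [0.4, 0.5, 0.4]
opening: 0.0574
gripper_force: 0.0
```

Request:
arm_command(
  increments="1 0 0 0 0; 1 0 0 0 0; 1 0 0 -40 0; 1 0 0 -79 0; 1 0 0 -118 0",
)

```text
t: 52.25
tool_pos: [0.6004, -0.3074, 0.1533]
orientation: [-0.315, -3.125, -0.001]
force: [1.2, -1.2, -1.6]
opening: 0.0453
gripper_force: 30.0
```

Request:
arm_command(
  increments="1 0 0 -39 0",
)

```text
t: 52.35
tool_pos: [0.6005, -0.3075, 0.1928]
orientation: [-0.315, -3.125, -0.0]
force: [0.9, 0.4, -1.5]
opening: 0.0446
gripper_force: 30.0
```

Request:
arm_command(
  increments="1 20 38 0 0.08; 1 41 75 0 0.16; 1 61 113 0 0.23; 1 81 150 0 0.31; 1 102 188 0 0.39",
)

```text
t: 52.85
tool_pos: [0.5375, -0.1017, 0.1914]
orientation: [-0.92, -3.004, -0.0]
force: [0.8, 0.5, -0.9]
opening: 0.0451
gripper_force: 30.0
```

Request:
arm_command(
  increments="1 33 27 0 0.08; 1 66 54 0 0.15; 1 99 81 0 0.23; 1 132 108 0 0.31; 1 165 135 0 0.39",
)

```text
t: 53.35
tool_pos: [0.4757, 0.1024, 0.1917]
orientation: [1.484, 2.769, 0.0]
force: [0.1, 0.8, -1.4]
opening: 0.0453
gripper_force: 30.0
```

Request:
arm_command(
  increments="1 41 12 0 0.08; 1 82 25 0 0.15; 1 82 25 0 0.15; 1 82 25 0 0.15; 1 82 25 0 0.15",
)

```text
t: 53.85
tool_pos: [0.4519, 0.1822, 0.1916]
orientation: [1.682, 2.653, -0.001]
force: [0.0, -0.2, -0.6]
opening: 0.0447
gripper_force: 30.0
```

Run:
```python
from plan import *
chk(); im=robot.read_camera("top"); a=robot.read_camera("side")
hsv=cv2.cvtColor(im,cv2.COLOR_BGR2HSV); m=hsv[...,2]<50; m[:160]=0
cv2.imwrite("pics/b1.png",cv2.resize(a[110:230,180:300],None,fx=4,fy=4,interpolation=cv2.INTER_CUBIC))
```

```text
t 53.85 pos [451.9 182.2 191.6] yaw 25.2 q6 -0.16 open 44.7 gf 30.0 F [ 0.  -0.2 -0.6] | cmd [451.2 182.3 150.7] 25.2
```

View pics/b1.png

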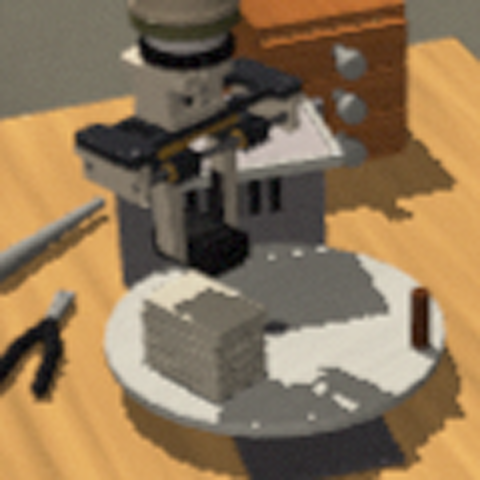

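The side crop shows the block held level above the flush five-board pile. Lowering 41 mm and releasing.

Request:
arm_command(
  increments="1 0 0 20 0; 1 0 0 34 0; 1 0 0 41 0; 1 0 0 41 0; 1 0 0 41 0",
)

```text
t: 54.45
tool_pos: [0.4517, 0.1826, 0.1505]
orientation: [-1.684, -2.652, 0.0]
force: [0.1, -0.7, -1.1]
opening: 0.0445
gripper_force: 30.0
```

Request:
arm_command(
  increments="1 0 0 0 0; 0 0 0 0 0; 0 0 0 0 0; 0 0 0 0 0; 0 0 0 0 0",
)

```text
t: 54.95
tool_pos: [0.4517, 0.183, 0.1508]
orientation: [1.683, 2.653, 0.0]
force: [0.1, -0.1, 1.0]
opening: 0.0723
gripper_force: 0.0
```

Request:
arm_command(
  increments="0 0 0 0 0; 0 0 0 -30 0; 0 0 0 -55 0; 0 0 0 -55 0",
)

```text
t: 55.35
tool_pos: [0.4538, 0.1836, 0.2098]
orientation: [1.681, 2.649, 0.008]
force: [-0.1, 0.8, 1.1]
opening: 0.0926
gripper_force: 0.0
```

Run:
```python
from look import *
p=load(); p[2]=190.7-41+55; p[4]=0; json.dump(p,open("cmd.json","w")); chk()
plan([(635,144,190,55.5,.4,3)])
```

```text
t 55.35 pos [453.8 183.6 209.8] yaw 25.2 q6 -0.16 open 92.6 gf 0.0 F [-0.1  0.8  1.1] | cmd [451.2 182.3 204.7] 25.2
0.4 -23 30 3 -0.11; 0.4 -45 60 6 -0.21; 0.4 -68 90 9 -0.32; 0.4 -90 120 12 -0.42; 0.4 -113 150 15 -0.53
0.4 0 -0 -0 0; 0.4 0 -0 -0 0; 0.4 0 -0 -0 0
end [6.3507e+02 1.4399e+02 1.8970e+02 9.7000e-01 4.0000e-01] q6~ -0.75
```

Request:
arm_command(
  increments="0.4 -23 30 3 -0.11; 0.4 -45 60 6 -0.21; 0.4 -68 90 9 -0.32; 0.4 -90 120 12 -0.42; 0.4 -113 150 15 -0.53",
)

```text
t: 55.85
tool_pos: [0.6365, 0.1442, 0.1893]
orientation: [-0.923, -3.002, 0.001]
force: [1.6, 0.1, 0.4]
opening: 0.0587
gripper_force: 0.0
```

Request:
arm_command(
  increments="0.4 0 0 0 0; 0.4 0 0 0 0; 0.4 0 0 0 0",
)

```text
t: 56.15
tool_pos: [0.6347, 0.1449, 0.1903]
orientation: [-0.93, -3.0, 0.0]
force: [-0.3, -0.1, 0.0]
opening: 0.0558
gripper_force: 0.0
```

Run:
```python
from pilepic import *
pile("pile6.png",.115)
plan([(635,144,90,55.5,.4,3),(635,144,90,55.5,1,6)],step=35)
```

```text
t 56.25 pos [634.8 145.1 191.3] yaw 55.6 q6 -0.82 open 56.0 gf 0.0 F [-0.9  0.3  0.2] | cmd [635.1 144.  189.7] 55.6
0.4 0 -0 33 0; 0.4 0 -0 66 0; 0.4 0 -0 100 0; 0.4 0 -0 100 0; 0.4 0 -0 100 0
0.4 0 -0 -0 0; 1 0 -0 -0 0; 1 0 -0 -0 0; 1 0 -0 -0 0; 1 0 -0 -0 0
1 0 -0 -0 0; 1 0 -0 -0 0; 1 0 -0 -0 0
end [635.07 143.99  89.7    0.97   1.  ] q6~ -0.75
```

View pics/pile6.png

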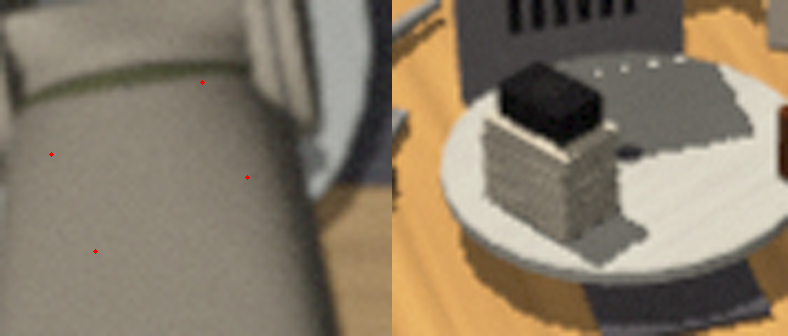

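The side crop shows the block square on the pile at (550,100), with even margins all round. Gripping the knob.

Request:
arm_command(
  increments="0.4 0 0 33 0; 0.4 0 0 66 0; 0.4 0 0 90 0; 0.4 0 0 100 0; 0.4 0 0 100 0",
  grip_force=25,
)

```text
t: 56.75
tool_pos: [0.6341, 0.1448, 0.0897]
orientation: [-0.928, -2.999, 0.001]
force: [0.6, 0.5, 0.2]
opening: 0.0557
gripper_force: 0.0
```

Request:
arm_command(
  increments="0.4 0 0 0 0; 1 0 0 0 0; 1 0 0 0 0; 1 0 0 0 0; 1 0 0 0 0",
)

```text
t: 57.25
tool_pos: [0.6358, 0.1446, 0.0912]
orientation: [0.929, 3.0, 0.0]
force: [0.0, -0.0, -0.7]
opening: 0.0284
gripper_force: 0.0
```

Request:
arm_command(
  increments="1 0 0 0 0; 1 0 0 0 0; 1 0 0 0 0",
)

```text
t: 57.55
tool_pos: [0.635, 0.1437, 0.0907]
orientation: [-0.93, -3.0, 0.003]
force: [-3.3, -4.1, 4.1]
opening: 0.0176
gripper_force: 25.0
```

Run:
```python
from plan import *
chk(); C=np.array([527.7,218])
A=list(np.linspace(-34.5,-150,34)[1:])+[-151.8,-153.4,-154.8,-156]
A[0:1]=[-36,-38]
w=[(*(C+130*np.array([np.cos(np.radians(a)),np.sin(np.radians(a))])),90,a+90,1,0) for a in A]
w[-1]=w[-1][:5]+(2,)
plan(w)
```

```text
t 57.55 pos [635.  143.7  90.7] yaw 55.6 q6 -0.82 open 17.6 gf 25.0 F [-3.3 -4.1  4.1] | cmd [635.1 144.   89.7] 55.6
1 0 -3 -0 0.03; 1 1 -8 -0 0.06; 1 1 -16 -0 0.12; 1 3 -24 -0 0.18; 1 4 -31 -0 0.25
1 0 -8 -0 0.06; 1 1 -16 -0 0.12; 1 2 -24 -0 0.18; 1 4 -32 -0 0.24; 1 6 -39 -0 0.3
1 0 -8 -0 0.06; 1 1 -16 -0 0.12; 1 2 -24 -0 0.18; 1 4 -32 -0 0.25; 1 6 -40 -0 0.31
1 0 -8 -0 0.06; 1 1 -15 -0 0.12; 1 2 -23 -0 0.18; 1 4 -31 -0 0.24; 1 6 -39 -0 0.3
1 0 -8 -0 0.06; 1 1 -16 -0 0.12; 1 2 -23 -0 0.19; 1 4 -31 -0 0.25; 1 6 -39 -0 0.31
1 1 -8 -0 0.06; 1 1 -16 -0 0.12; 1 2 -24 -0 0.18; 1 4 -31 -0 0.24; 1 6 -39 -0 0.3
1 0 -8 -0 0.06; 1 1 -16 -0 0.13; 1 2 -24 -0 0.19; 1 4 -31 -0 0.25; 1 5 -35 -0 0.28
1 0 -4 -0 0.03; 1 0 -7 -0 0.05; 1 0 -10 -0 0.07; 1 0 -10 -0 0.07; 1 0 -10 -0 0.07
end [408.55 164.94  89.7   -1.15   1.  ] q6~ 1.53
```

Request:
arm_command(
  increments="1 0 -3 0 0.03; 1 1 -8 0 0.06; 1 1 -16 0 0.12; 1 3 -24 0 0.18; 1 4 -31 0 0.25",
)

```text
t: 58.05
tool_pos: [0.6144, 0.1208, 0.0907]
orientation: [1.302, 2.859, 0.0]
force: [-1.4, -0.5, 1.1]
opening: 0.0176
gripper_force: 25.0
```

Request:
arm_command(
  increments="1 0 -8 0 0.06; 1 1 -16 0 0.12; 1 2 -24 0 0.18; 1 4 -32 0 0.24; 1 6 -39 0 0.3",
)

```text
t: 58.55
tool_pos: [0.581, 0.0996, 0.0907]
orientation: [1.715, 2.632, -0.0]
force: [0.8, -1.5, 0.6]
opening: 0.0175
gripper_force: 25.0
```

Request:
arm_command(
  increments="1 0 -8 0 0.06; 1 1 -16 0 0.12; 1 2 -24 0 0.18; 1 4 -32 0 0.25; 1 6 -40 0 0.31",
)

```text
t: 59.05
tool_pos: [0.5419, 0.0892, 0.0907]
orientation: [-2.101, -2.336, -0.0]
force: [0.5, 2.0, 0.9]
opening: 0.0177
gripper_force: 25.0
```

Request:
arm_command(
  increments="1 0 -8 0 0.06; 1 1 -15 0 0.12; 1 2 -23 0 0.18; 1 4 -31 0 0.24; 1 6 -39 0 0.3",
)

```text
t: 59.55
tool_pos: [0.5025, 0.091, 0.0907]
orientation: [-2.426, -1.996, -0.001]
force: [1.8, 2.2, 0.8]
opening: 0.0176
gripper_force: 25.0
```

Request:
arm_command(
  increments="1 0 -8 0 0.06; 1 1 -16 0 0.12; 1 2 -23 0 0.19; 1 4 -31 0 0.25; 1 6 -39 0 0.31",
)

```text
t: 60.05
tool_pos: [0.4655, 0.1046, 0.0907]
orientation: [-2.705, -1.597, -0.001]
force: [2.3, 4.0, -1.4]
opening: 0.0175
gripper_force: 25.0
```

Request:
arm_command(
  increments="1 1 -8 0 0.06; 1 1 -16 0 0.12; 1 2 -24 0 0.18; 1 4 -31 0 0.24; 1 6 -39 0 0.3",
)

```text
t: 60.55
tool_pos: [0.4343, 0.1286, 0.0907]
orientation: [-2.913, -1.175, -0.002]
force: [3.3, 2.9, -2.3]
opening: 0.0174
gripper_force: 25.0
```

Request:
arm_command(
  increments="1 0 -8 0 0.06; 1 1 -16 0 0.13; 1 2 -24 0 0.19; 1 4 -31 0 0.25; 1 5 -35 0 0.28",
)

```text
t: 61.05
tool_pos: [0.4134, 0.1574, 0.0907]
orientation: [-3.048, -0.758, -0.001]
force: [3.2, 2.1, -2.0]
opening: 0.0173
gripper_force: 25.0
```

Request:
arm_command(
  increments="1 0 -4 0 0.03; 1 0 -7 0 0.05; 1 0 -10 0 0.07; 1 0 -10 0 0.07; 1 0 -10 0 0.07",
)

```text
t: 61.55
tool_pos: [0.4101, 0.1643, 0.0907]
orientation: [3.07, 0.654, 0.004]
force: [8.5, -6.7, -6.0]
opening: 0.0175
gripper_force: 25.0
```

Run:
```python
from plan import *
chk(); s,_=tool(); d=s["tool_pos"][:2]*1000-[527.7,218]; print(np.degrees(np.arctan2(d[1],d[0])),np.hypot(*d))
```

```text
t 61.55 pos [410.1 164.3  90.7] yaw -65.9 q6 1.42 open 17.5 gf 25.0 F [ 8.5 -6.7 -6. ] | cmd [408.5 164.9  89.7] -65.9
-155.45868822804698 129.24216913079954
```

The rising force (11 N) shows the stop. A small extra push, then let go and retreat.

Request:
arm_command(
  increments="1 0 -2 0 0; 1 0 -4 0 0; 1 0 -4 0 0; 1 0 -4 0 0; 1 0 0 0 0",
)

```text
t: 62.05
tool_pos: [0.4102, 0.1641, 0.0906]
orientation: [3.071, 0.653, 0.003]
force: [4.7, 4.6, -4.0]
opening: 0.0174
gripper_force: 25.0
```

Request:
arm_command(
  increments="0.4 0 0 0 0; 0.4 0 0 0 0; 0.4 0 0 0 0; 0.4 0 0 0 0; 0.4 0 0 0 0",
)

```text
t: 62.55
tool_pos: [0.4088, 0.1657, 0.0906]
orientation: [-3.072, -0.657, 0.0]
force: [0.7, 0.1, 0.6]
opening: 0.0524
gripper_force: 0.0
```

Request:
arm_command(
  increments="0.4 0 0 -20 0; 0.4 0 0 -50 0; 0.4 0 0 -85 0; 0.4 0 0 -120 0; 0.4 0 0 -150 0",
)

```text
t: 63.05
tool_pos: [0.409, 0.1657, 0.2427]
orientation: [-3.072, -0.657, -0.002]
force: [1.1, -0.2, 0.4]
opening: 0.0558
gripper_force: 0.0
```

Run:
```python
from plan import *
p=load(); p[2]+=150; p[4]=.4; json.dump(p,open("cmd.json","w")); chk()
plan([(430,-150,240,-66,.4,2)])
```

```text
t 63.05 pos [409.  165.7 242.7] yaw -65.9 q6 1.42 open 55.8 gf 0.0 F [ 1.1 -0.2  0.4] | cmd [408.5 164.9 239.7] -65.9
0.4 -14 37 -0 0; 0.4 -27 74 -0 0; 0.4 -41 111 -0 0; 0.4 -55 148 -0 0; 0.4 -68 185 -0 0
0.4 -14 37 -0 0; 0.4 -27 74 -0 0; 0.4 -41 111 -0 0; 0.4 -41 111 -0 0; 0.4 -41 111 -0 0
end [ 4.2999e+02 -1.4976e+02  2.3970e+02 -1.1500e+00  4.0000e-01] q6~ 0.81
```

Request:
arm_command(
  increments="0.4 -14 37 0 0; 0.4 -27 74 0 0; 0.4 -41 111 0 0; 0.4 -55 148 0 0; 0.4 -68 185 0 0",
)

```text
t: 63.55
tool_pos: [0.4223, -0.0324, 0.2408]
orientation: [3.072, 0.657, 0.001]
force: [0.2, 0.6, 0.6]
opening: 0.056
gripper_force: 0.0
```

Request:
arm_command(
  increments="0.4 -14 37 0 0; 0.4 -27 74 0 0; 0.4 -41 111 0 0; 0.4 -41 111 0 0; 0.4 -41 111 0 0",
)

```text
t: 64.05
tool_pos: [0.4302, -0.1495, 0.2404]
orientation: [-3.072, -0.653, 0.001]
force: [-0.4, -1.5, -0.2]
opening: 0.0558
gripper_force: 0.0
```

Run:
```python
from plan import *
chk(); im=robot.read_camera("top"); a=robot.read_camera("side")
p=cv2.resize(im[165:265,115:250],(480,356),interpolation=cv2.INTER_CUBIC)
q=cv2.resize(a[130:225,195:300],None,fx=3,fy=356/95,interpolation=cv2.INTER_CUBIC)
cv2.imwrite("pics/end.png",np.hstack([p,q]))
d=np.array([527.7,218])
for a_ in(-150,-154.5):
    k=d+130*np.array([np.cos(np.radians(a_)),np.sin(np.radians(a_))]); print(a_,proj("top",[[*k/1000,.045],[*k/1000,.1]]).round(1).tolist())
hsv=cv2.cvtColor(im,cv2.COLOR_BGR2HSV); r=(slice(210,260),slice(190,230))
ys,xs=np.nonzero(hsv[r][...,2]<85); print("knob px",xs.min()+190,xs.max()+190,ys.min()+210,ys.max()+210)
```

```text
t 64.05 pos [ 430.2 -149.5  240.4] yaw -66.0 q6 0.7 open 55.8 gf 0.0 F [-0.4 -1.5 -0.2] | cmd [ 430.  -149.8  239.7] -65.9
-150 [[213.8, 247.8], [211.5, 246.3]]
-154.5 [[210.9, 249.4], [208.5, 247.9]]
knob px 190 226 210 251
```

View pics/end.png

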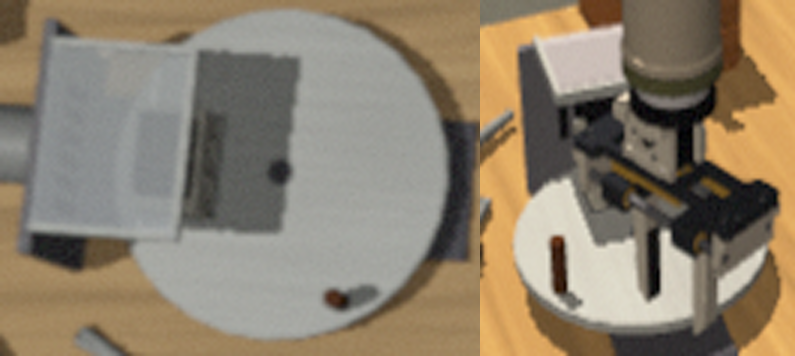

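In the top crop the knob is at the stop: pixel (209,249), predicted (208.5,248). The pile and block stand squarely under the roof at (160,150)–(215,165), and the gripper is clear. Handing in.

```bash
python3 -c "
from plant import robot
print(robot.close_job())"
```

```text
the job is handed in; nothing more can be done
None
```

The job is handed in, but no verdict came back: all five boards and the charcoal block are stacked on the outline and turned under the hood to its stop, and the final picture shows the pile square, though the roof and gripper partly hid it.

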